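Clamp a heat sink for bonding with a slip-clutch pressure screw

ROBOT

A 7-joint arm with a two-finger parallel gripper is mounted at the origin on a cart in front of the work surface, level with it; the furniture and walls round the work are solid. World frame = base frame: x ahead of the robot, y to its left, z up, the work surface at z = 0. Lengths are in mm, angles in rad, forces in N, time in s.
With the tool pointing down it reaches from about 425 to 950 mm from the base axis. Payload 4.7 kg.
Tool frame: the origin (TCP) lies midway between the tips of the shut fingers; the grasp point (between the pads) lies 19 mm behind it; z points along the fingers, y is the direction in which the jaws open and shut (so a half turn about z gives the same grasp; the last joint's range is limited). The gripper opens to 87 mm and grips with 3 to 60 N. Pads are 19 mm wide; open, the fingers measure 117 mm over their backs; the gripper's body (75 mm by 190 mm) begins 51 mm behind the grasp point.
Start: joints at [-1.173, 0.469, -0.049, 1.532, 0.024, 1.141, -0.082], TCP at [279.386, 614.487, 202.073] pointing down, gripper open.
Joint ranges: [-2.59, 2.59], [-0.33, 1.99], [-1.39, 1.29], [0.1, 2.45], [-1.04, 4.18], [0.21, 1.99], [-2.66, 2.66]. Speed limits (rad/s): [2.57, 2.57, 3.14, 3.14, 3.14, 3.14, 3.14].

INTERFACE

Orientations are given as a unit quaternion [x, y, z, w].
In Python, from rig import bot, vision gives the robot as it stands. The module is installed in compiled form; this text tells all that it offers.
- The arm moves only by the tool move_arm, never from a script. Its argument "rows" is a list of rows, each an object of numbers: "dx", "dy", "dz": the shift along the tool's x, y, z in mm; "rx", "ry", "rz": the turn, a rotation vector about the tool's x, y, z in rad. A call has 1 to 20 rows; each row is the pose to reach, as a shift and turn from the pose measured when the call began, along the tool's axes at that moment; what a row does not reach only later rows make up. A row lasts 1/8 s, in which the tool goes at most 62.5 mm and 10.7 degrees, less where a joint would pass 70% of its speed; a pose out of reach is approached as far as the arm can. A call with a gripper value outside its range is refused whole. "grip" is the opening, from 0 (shut) to 1 (fully open), set as the call begins (left out, the last holds). The fingers move at their own pace and stop on an object; "squeeze" is the grip in N (left out, the last holds). Time passes only in rows, so rows that repeat a pose let the fingers close. It gives the time, the measured TCP pose, the force and the opening at its end, in the units of the state.
- bot.get_obs(): the state, without advancing time (a new reading comes with each control period).
- vision.capture(name): name is "side" or "top" or "wrist"; returns (picture, depth): 400x640x3 uint8, blue, green, red; 400x640 float32, mm along the optical axis (not along the pixel's ray), 0 where there is no reading.
- vision.camera_info(name): a dict with "mtx" (3x3 intrinsics, pixels), "camera_from_world" (4x4, takes a point from world to camera coordinates). Camera axes: x right, y down, z forward; pixel columns grow to the right and rows downward; lengths in mm; the calibration is good to about 2 mm. A picture is of the moment at which its call begins: read the wrist's pose just before it. camera_info takes no time and is no camera call; for the wrist camera it gives the pose at the moment of the call.
- bot.job_done(): hands the job in, once; it reports no verdict.
The state is a dict: "t": time; "joints": joint angles; "joint_vel": joint speeds; "joint_torque": joint torques, N m; "eef_pos": TCP position; "orientation": TCP orientation; "ft_force": force on the tool from outside, world axes, zero at the start; "ft_torque": the same for the moment, N m; "finger_gap": finger opening in mm.
Only numpy, scipy, OpenCV 4.12 (cv2) and the standard library are available. Lean on these libraries where they do the work, as an engineer would, in place of code of your own. Each camera call takes 0.05 s, during which the arm holds its last target.

TASK

Clamp the loose heat sink down on the chip for bonding: stand it fully down in the nest on the chip, swing the blue clamp arm over it to its stop, then turn the knurled knob clockwise until its slip clutch just gives, stop at that first slip before the clutch clicks over to its next tooth, and let go so that the foot stays pressed on the heat sink. Do not press hard on the screw or the chip, and leave the other things on the bench where they lie.

Things in the scene. Friction and masses are not known exactly. Their poses are not given: they have to be found in the camera images.
- clamp: Bonding clamp, fixed to the bench: a 190 x 84 mm light grey base plate, top 12 mm above the bench. Origin on the bench under the middle of the nest; its x axis runs along the plate from the nest to the pivot post, z is up. The vertical pivot axis of the blue arm is at x = 110 mm, y = 0. A dark 9 mm stop pin, top at z = 70 mm, stands at x = 78, y = +16.5 mm.
- nest (a point): Middle of the seat in the nest, 27 mm above the bench: the top of the small black chip. Axes as the clamp's. Four white corner pieces round it form a window 20 mm (x) by 26 mm (y), 4 mm more than the heat sink each way; their tops flare outward to 6.7 mm above the seat, so fingertips that grip the heat sink should stay 8 mm above its underside.
- chip: The black chip, 15 x 21 x 3 mm, lying on a brass carrier in the nest, fixed. Origin under its middle, 24 mm above the bench. It must never carry more than 40 N.
- heat_sink: Small loose light grey finned heat sink, 16 (x) x 22 (y) x 18 mm (z) high, about 18 g, standing on the bench. Origin in the middle of its underside. It goes into the nest with its 16 mm along the clamp's x, either way round.
- swing_arm (a joint): Swing of the blue clamp arm about the pivot post, rad: 0 = home on the stop pin, the screw straight above the nest; grows counter-clockwise seen from above. At value a the arm points from the pivot along (-cos a, -sin a) in the clamp's x, y. Starts open at 1.0 to 1.35. Stiff (0.3 N m), stays where it is left. Tightening the screw pushes it to its stop.
- swing_mid (a point): Point in the middle of the arm's bar, 60 mm from the pivot and 65 mm above the bench: a good place to push its side. The arm reaches 110 mm from pivot to screw axis, is 24 mm wide (36 mm round its ends) and spans 58 to 72 mm above the bench; the knob on it reaches up to 125 mm.
- foot: Round red-faced pressure foot, 14 mm across, under the arm at the lower end of the screw; it does not turn. Origin in the middle of its lower face, z up. It starts 2 to 5 mm above the top of a seated heat sink. It is sprung and gives a millimetre or two under load, so the angle from first touch to slip is not exact. It keeps its load when the knob is let go.
- knob_seat (a point): Point on the screw axis that sinks with the screw but does not turn; the knob's origin is here until the clutch slips, at about 0.13 N m (20 to 30 N on the sink). Then torque rises no more, collar and screw stand still, and the knob rides up 0.8 mm per rad of slip; stop within 6 to 40 degrees of slip. Grip lightly (10 to 15 N) and follow it down: hard gripping or pressing hinders the clutch.
- knob: Round knurled black and grey knob with a red line, on top of the screw, 30 mm across, 30 mm high. Origin in the middle of its underside, on the screw axis, z up. A brass collar 39 mm across just below it turns with the screw: keep the fingertips 3 to 5 mm above the underside. Turned clockwise seen from above it drives the screw down 16 mm a turn (0.08 N m plus the foot's load), itself too.
- flat_pliers: Bystander: pliers with blue handles, 135 x 39 x 11 mm; origin in the middle of its underside.
- side_cutters: Bystander: side cutters with red handles, 135 x 39 x 11 mm; origin in the middle of its underside.
- marker_red: Bystander: white and red marker pen, 135 mm long, 11 mm thick; origin in the middle of its underside.
- screw_tin: Bystander: round tin with a red lid, 59 mm across, 21 mm high; origin in the middle of its underside.
- solder_reel_small: Bystander: small red-flanged solder reel, 40 mm across, 30 mm high, with a wire end; origin in the middle of its underside.

How it is judged (in metres and radians):
On the way, in this order (a step that is already met when the one before it is completed fails the run):
1. the heat sink stands seated in the nest (horizontal distance between heat_sink and nest below 0.0035 m and z of heat_sink in the frame of nest below 0.0015 m and angle between heat_sink's own z axis and vertical below 0.08 rad), for 0.2 s.
2. the arm is swung over it to its stop (all of step 1 and value of joint swing_arm below 0.05 rad), for 0.2 s.
At the end, for the whole second after the job is handed in: the heat sink stands upright in the nest (within 3.5 mm of its middle, down on the chip to 1.5 mm), the arm is within 0.05 rad of its stop, the foot presses on the heat sink with over 10 N, and the clutch has slipped by 6 to 40 degrees (knob raised by 0.08 to 0.56 mm); all is at rest (all of step 2 and contact force between foot and heat_sink above 10 N and z of knob in the frame of knob_seat between 8e-05 and 0.00056 m and linear speed of heat_sink below 0.01 m/s); the robot touches nothing.
It fails at once if the clutch is turned on past its first slip (knob raised more than 0.56 mm) (z of knob in the frame of knob_seat above 0.00056 m).
It fails at once if the heat sink is pressed on the chip with more than 40 N (contact force between heat_sink and chip above 40 N).
It fails at once if the pliers, side cutters, marker, tin or reel is shoved by more than 30 mm (distance of any of flat_pliers, side_cutters, marker_red, screw_tin, solder_reel_small from where it was at the start of the episode above 0.03 m).
It also fails if it takes over 72 s, if anything falls off the work surface, if the arm or the gripper's body presses on something with over 40 N, if the wrist force passes 120 N, or if a joint passes its speed limit or range.

## Working session

There is one attempt and no reset: what is moved stays moved. The work goes in short steps, Python scripts to look and compute and a tool call to move; the robot and the scene stay as the last step left them, time stands still between calls to the robot, and variables do not carry over. Pictures are saved under pics/ and viewed, and the job is handed in when it is done.

Besides the shell and the picture viewer there is one more tool, called after "Emit:" by a JSON object that holds its "name" and its "arguments", one argument or row to a line. move_arm: Moves the arm, as the interface text tells. Its arguments: {"type":"object","properties":{"rows":{"type":"array"},"grip":{"type":"number"},"squeeze":{"type":"number"}},"required":["rows"]}

```bash
mkdir -p pics; python3 - <<'E'
from rig import bot, vision
import cv2, numpy as np
o=bot.get_obs(); print(o)
for n in ["side","top","wrist"]:
    i=vision.camera_info(n); print(n,np.round(i["mtx"],1).tolist(),np.round(i["camera_from_world"],4).tolist())
    p,d=vision.capture(n); cv2.imwrite(f"pics/{n}0.png",p); np.save(f"pics/{n}0.npy",d)
E
```

```text
{'t': 0.0, 'joints': array([-1.17289137,  0.46941927, -0.0486123 ,  1.53368521,  0.02410272,
        1.14098645, -0.08227421]), 'joint_vel': array([ 0.00030936,  0.00027466, -0.00035092, -0.00011471, -0.00014845,
       -0.00054176, -0.00109141]), 'joint_torque': array([-2.28696217e-04, -5.07977164e+01, -8.08134559e-02, -2.36160618e+01,
       -6.13721902e-02,  3.78015416e-02,  1.77705515e-04]), 'eef_pos': array([279.14662925, 613.87924373, 201.01815457]), 'orientation': array([ 2.11750234e-01,  9.77323347e-01, -9.40839443e-04, -1.70910899e-04]), 'ft_force': array([ 0.0935326 , -0.7716135 ,  0.06383077]), 'ft_torque': array([0.02462741, 0.07489241, 0.01711553]), 'finger_gap': 86.86634095628504}
side [[484.0, 0.0, 320.1], [0.0, 484.0, 204.7], [0.0, 0.0, 1.0]] [[0.3466, 0.938, 0.0013, -294.195], [0.8147, -0.3003, -0.4961, -335.4548], [-0.4649, 0.1731, -0.8683, 1387.6453], [0.0, 0.0, 0.0, 1.0]]
top [[510.5, 0.0, 321.1], [0.0, 510.5, 198.7], [0.0, 0.0, 1.0]] [[0.0104, -0.9999, -0.0054, 140.9985], [-0.9945, -0.0098, -0.1046, 547.9487], [0.1046, 0.0065, -0.9945, 1180.7606], [0.0, 0.0, 0.0, 1.0]]
wrist [[314.7, 0.0, 318.8], [0.0, 314.7, 193.8], [0.0, 0.0, 1.0]] [[0.4147, 0.9099, -0.0022, -675.5409], [0.8737, -0.3975, 0.2803, -33.5076], [0.2542, -0.1181, -0.9599, 391.9242], [0.0, 0.0, 0.0, 1.0]]
```

View pics/side0.png

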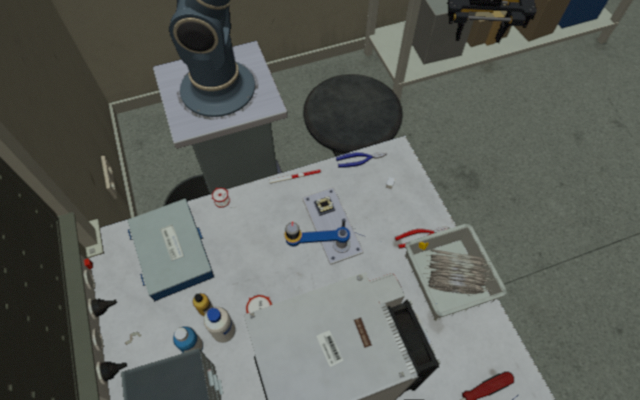

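View pics/top0.png

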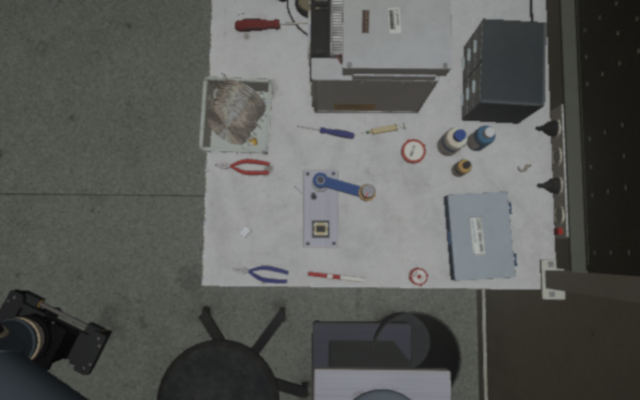

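View pics/wrist0.png

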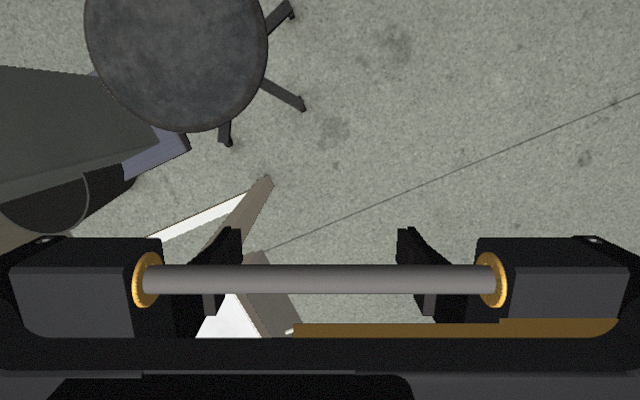

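The heat sink is at top (245,232) / side (390,183); the clamp plate is around top (320,208), with the arm swung to the knob at (367,192). I'll zoom in on these.

```bash
cat > h.py <<'E'
import numpy as np, cv2
from rig import bot, vision
def pix2w(info,u,v,z):
    K=np.array(info["mtx"]);T=np.array(info["camera_from_world"]);R=T[:3,:3];t=T[:3,3]
    c=-R.T@t; d=R.T@np.linalg.solve(K,[u,v,1.0]); s=(z-c[2])/d[2]; return c+s*d
def w2pix(info,p):
    K=np.array(info["mtx"]);T=np.array(info["camera_from_world"]); q=K@(T[:3,:3]@np.array(p,float)+T[:3,3]); return q[:2]/q[2]
def rect(info,pic_or_depth,u0,u1,v0,v1): pass
def cloud(info,d):
    K=np.array(info["mtx"]);T=np.array(info["camera_from_world"]);R=T[:3,:3];t=T[:3,3]
    v,u=np.mgrid[:d.shape[0],:d.shape[1]]
    P=np.stack([(u-K[0,2])/K[0,0]*d,(v-K[1,2])/K[1,1]*d,d],-1)
    return (P-t)@R
E
python3 - <<'E'
from h import *
t=cv2.imread('pics/top0.png'); s=cv2.imread('pics/side0.png')
cv2.imwrite('pics/topz.png',cv2.resize(t[150:295,220:400],None,fx=4,fy=4,interpolation=cv2.INTER_CUBIC))
cv2.imwrite('pics/sidez.png',cv2.resize(s[140:270,260:420],None,fx=4.5,fy=4.5,interpolation=cv2.INTER_CUBIC))
i=vision.camera_info("top"); P=cloud(i,np.load('pics/top0.npy'))
for u,v in [(245,232),(320,229),(320,181),(368,192),(345,187),(265,273),(330,240),(225,200)]: print(u,v,np.round(P[v,u],1))
j=vision.camera_info("side"); Q=cloud(j,np.load('pics/side0.npy'))
for u,v in [(390,183),(292,232),(341,235),(325,205)]: print(u,v,np.round(Q[v,u],1))
E
```

```text
245 232 [466.1 325.5  25.9]
320 229 [474.7 148.4  32. ]
320 181 [582.1 149.1  77.9]
368 192 [552.4  43.6 123.7]
345 187 [569.3  91.9  74.2]
265 273 [369.7 278.9   1.7]
330 240 [449.5 124.5  16.3]
225 200 [543.6 379.    5.9]
390 183 [472.3 326.   11.7]
292 232 [569.1  39.6 117.5]
341 235 [592.5 144.   74.2]
325 205 [483.3 147.6  26.7]
```

View pics/topz.png

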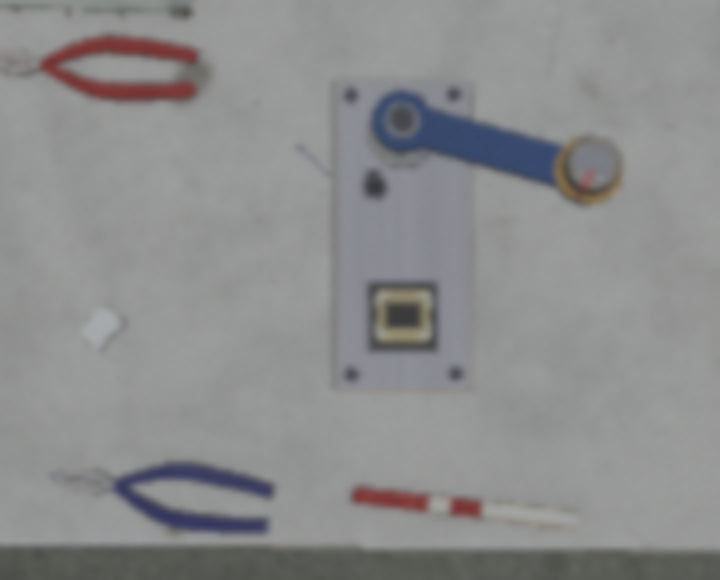

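View pics/sidez.png

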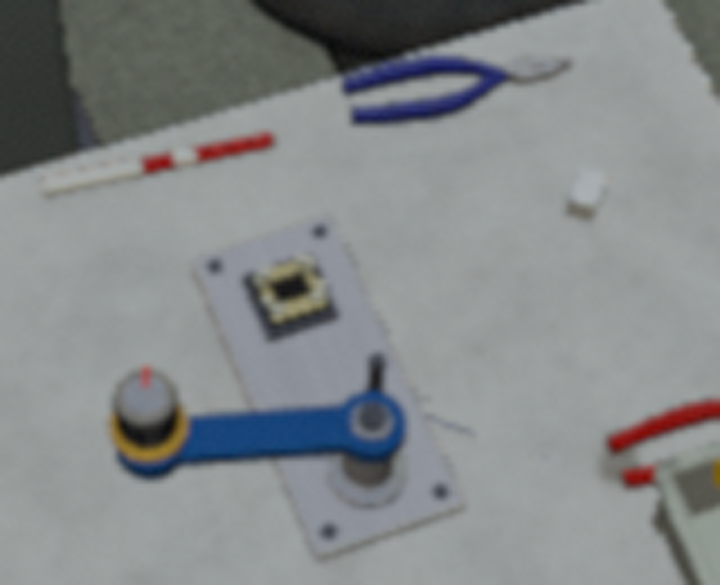

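Emit:
{"name": "move_arm", "arguments": {
  "rows": [
    {"dx": -25, "dy": -16},
    {"dx": -65, "dy": -41},
    {"dx": -110, "dy": -70},
    {"dx": -155, "dy": -98},
    {"dx": -200, "dy": -127},
    {"dx": -240, "dy": -152},
    {"dx": -270, "dy": -171},
    {"dx": -288, "dy": -183},
    {"dx": -290, "dy": -184},
    {"dx": -290, "dy": -184}
  ]
}}

```text
validation failed for argument at $.ro...
```

```bash
python3 - <<'E'
from h import *
o=bot.get_obs(); print(o['eef_pos'],o['orientation'],o['joints'],o['ft_force'])
i=vision.camera_info("wrist"); p,d=vision.capture("wrist"); cv2.imwrite("pics/w1.png",p); np.save("pics/w1.npy",d); np.savez("pics/w1i.npz",mtx=i["mtx"],camera_from_world=i["camera_from_world"])
E
```

```text
[279.221155   614.01668849 201.23892789] [ 2.11781423e-01  9.77316770e-01 -7.38449729e-04 -1.21183078e-04] [-1.17290023  0.46927785 -0.04858376  1.53338874  0.0241272   1.14100906
 -0.08232507] [ 0.00501026 -0.3252999   0.49798489]
```

View pics/w1.png

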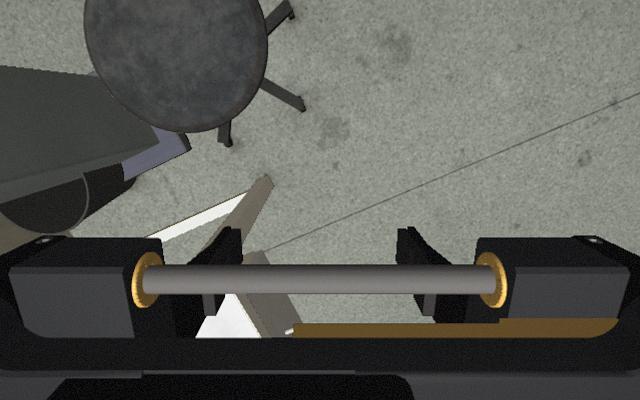

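Emit:
{"name": "move_arm", "arguments": {
  "rows": [
    {"dx": -25, "dy": -16, "dz": 0, "rx": 0, "ry": 0, "rz": 0},
    {"dx": -65, "dy": -41, "dz": 0, "rx": 0, "ry": 0, "rz": 0},
    {"dx": -110, "dy": -70, "dz": 0, "rx": 0, "ry": 0, "rz": 0},
    {"dx": -155, "dy": -98, "dz": 0, "rx": 0, "ry": 0, "rz": 0},
    {"dx": -200, "dy": -127, "dz": 0, "rx": 0, "ry": 0, "rz": 0},
    {"dx": -240, "dy": -152, "dz": 0, "rx": 0, "ry": 0, "rz": 0},
    {"dx": -270, "dy": -171, "dz": 0, "rx": 0, "ry": 0, "rz": 0},
    {"dx": -288, "dy": -183, "dz": 0, "rx": 0, "ry": 0, "rz": 0},
    {"dx": -290, "dy": -184, "dz": 0, "rx": 0, "ry": 0, "rz": 0},
    {"dx": -290, "dy": -184, "dz": 0, "rx": 0, "ry": 0, "rz": 0}
  ]
}}

```text
t: 1.45
eef_pos: [466.4, 327.5, 201.5]
orientation: [0.211, 0.977, -0.0, -0.0]
ft_force: [-0.7, 1.0, -0.1]
finger_gap: 87.1
```

```bash
cat >> h.py <<'E'
def shot(cam,tag):
    i=vision.camera_info(cam); p,d=vision.capture(cam); cv2.imwrite(f"pics/{tag}.png",p); np.save(f"pics/{tag}.npy",d)
    np.savez(f"pics/{tag}i.npz",mtx=i["mtx"],camera_from_world=i["camera_from_world"]); return i,p,d
E
python3 - <<'E'
from h import *
o=bot.get_obs(); print(o['eef_pos'],o['orientation'],o['joints'])
i,p,d=shot("wrist","w1")
P=cloud(i,d)
z=P[...,2]; m=(z>9)&(z<30)&(abs(P[...,0]-467)<40)&(abs(P[...,1]-326)<40); print(m.sum())
print(np.round(P[m].mean(0),1), np.median(z[m]))
print(np.round(w2pix(i,[467,326,18]),1))
E
```

```text
[466.4218297  327.53797018 201.53593258] [ 2.11288084e-01  9.77423675e-01 -3.68944860e-04 -4.11894777e-04] [-0.72675618  0.29735096  0.05069706  1.79153947 -0.01727976  1.05421812
  0.47528225]
261
[468.9 329.1  18. ] 18.32689210979215
[316.7 170.7]
```

View pics/w1.png

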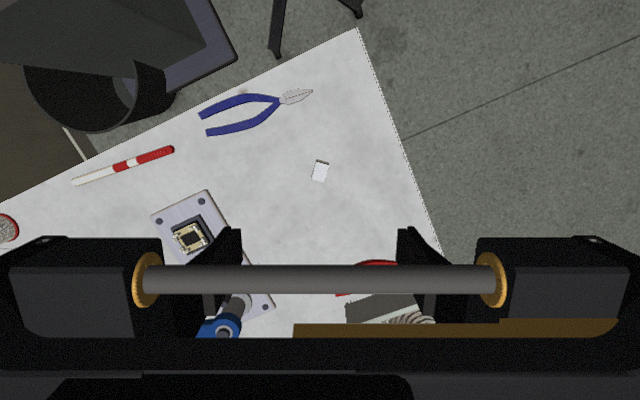

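```bash
python3 - <<'E'
from h import *
p=cv2.imread("pics/w1.png"); i=dict(np.load("pics/w1i.npz")); d=np.load("pics/w1.npy")
c=cv2.resize(p[145:200,270:370],None,fx=8,fy=8,interpolation=cv2.INTER_CUBIC); 
c2=cv2.resize(p[180:260,140:260],None,fx=6,fy=6,interpolation=cv2.INTER_CUBIC)
cv2.imwrite("pics/w1a.png",c); cv2.imwrite("pics/w1b.png",c2)
P=cloud(i,d);z=P[...,2]; m=(z>9)&(z<30)&(abs(P[...,0]-467)<40)&(abs(P[...,1]-326)<40)
r=cv2.minAreaRect(P[m][:,:2].astype(np.float32)); print(r)
E
```

```text
((469.30810546875, 328.65106201171875), (15.928518295288086, 22.05551528930664), 49.75304412841797)
```

View pics/w1a.png

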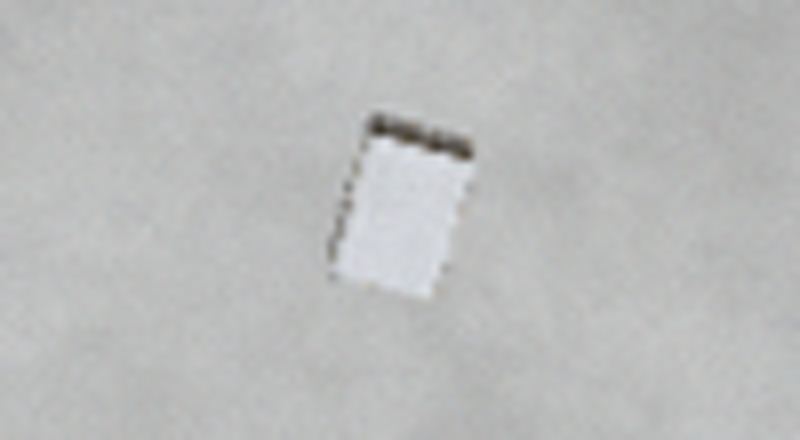

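View pics/w1b.png

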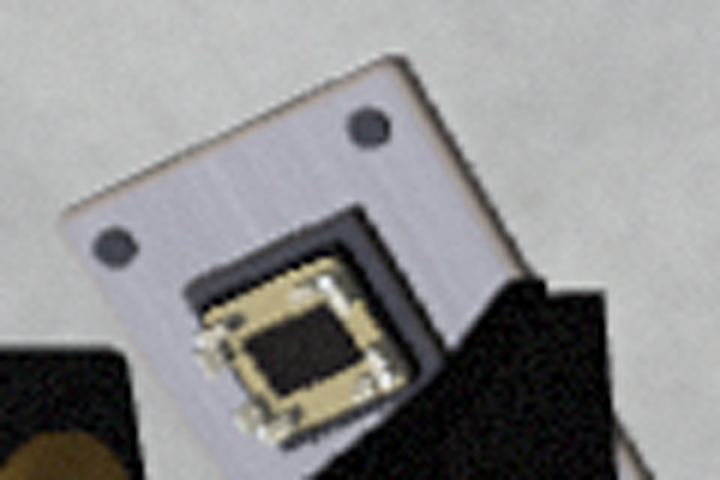

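Emit:
{"name": "move_arm", "arguments": {
  "rows": [
    {"dx": -0.5, "dy": 0.5, "dz": 15, "rx": 0, "ry": 0, "rz": 0.07},
    {"dx": -1, "dy": 1, "dz": 50, "rx": 0, "ry": 0, "rz": 0.14},
    {"dx": -1.5, "dy": 1.5, "dz": 85, "rx": 0, "ry": 0, "rz": 0.21},
    {"dx": -2.2, "dy": 2.2, "dz": 105, "rx": 0, "ry": 0, "rz": 0.277},
    {"dx": -2.2, "dy": 2.2, "dz": 110, "rx": 0, "ry": 0, "rz": 0.277},
    {"dx": -2.2, "dy": 2.2, "dz": 110, "rx": 0, "ry": 0, "rz": 0.277}
  ],
  "grip": 0.5,
  "squeeze": 12
}}

```text
t: 2.25
eef_pos: [468.6, 330.0, 91.8]
orientation: [0.343, 0.939, -0.0, -0.0]
ft_force: [0.1, -0.0, -0.1]
finger_gap: 44.5
```

```bash
cat >> h.py <<'E'
from scipy.spatial.transform import Rotation as Ro
def toolaxes(o): return Ro.from_quat(o['orientation']).as_matrix()
E
python3 - <<'E'
from h import *
o=bot.get_obs(); R=toolaxes(o); print(o['eef_pos'],np.degrees(np.arctan2(R[1,1],R[0,1])),R[:,2],o['finger_gap'])
i,p,d=shot("wrist","w2")
P=cloud(i,d);z=P[...,2]; m=(z>10)&(z<24)&(abs(P[...,0]-467)<30)&(abs(P[...,1]-326)<30)
print(m.sum(),np.median(z[m]),cv2.minAreaRect(P[m][:,:2].astype(np.float32)))
m=(z>16)&(z<20)&(abs(P[...,0]-467)<30)&(abs(P[...,1]-326)<30)
print(m.sum(),cv2.minAreaRect(P[m][:,:2].astype(np.float32)))
E
```

```text
[468.63454444 329.99184834  91.77403545] 49.92663639897053 [-1.00139527e-03 -6.12911054e-05 -9.99999497e-01] 44.48586534235894
509 18.33583796792622 ((469.50146484375, 328.9906921386719), (15.591629981994629, 22.192550659179688), 49.80800247192383)
468 ((469.5617980957031, 329.0581359863281), (15.529664039611816, 22.168437957763672), 49.485923767089844)
```

View pics/w2.png

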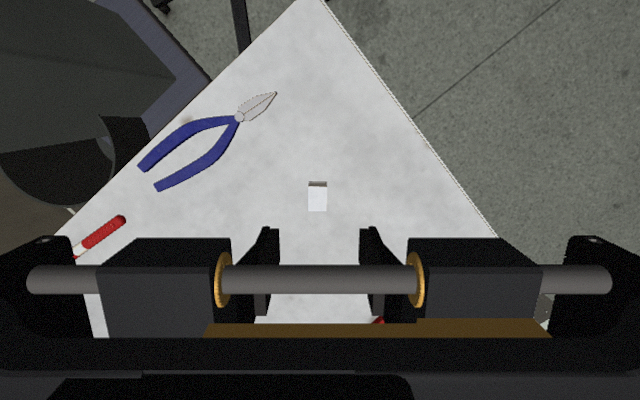

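Both views agree on the sink: centre (469.5, 329.0), top z of about 18, 16 mm axis at 49.8°. It shows at pixel (317,196), centred between the fingers. Now I'll grip it.

Emit:
{"name": "move_arm", "arguments": {
  "rows": [
    {"dx": -1.3, "dy": -0.2, "dz": 25, "rx": 0, "ry": 0, "rz": 0},
    {"dx": -1.3, "dy": -0.2, "dz": 55, "rx": 0, "ry": 0, "rz": 0},
    {"dx": -1.3, "dy": -0.2, "dz": 72, "rx": 0, "ry": 0, "rz": 0},
    {"dx": -1.3, "dy": -0.2, "dz": 80, "rx": 0, "ry": 0, "rz": 0},
    {"dx": -1.3, "dy": -0.2, "dz": 82.5, "rx": 0, "ry": 0, "rz": 0},
    {"dx": -1.3, "dy": -0.2, "dz": 82.5, "rx": 0, "ry": 0, "rz": 0}
  ]
}}

```text
t: 3.05
eef_pos: [470.4, 329.4, 10.4]
orientation: [0.343, 0.939, 0.001, 0.0]
ft_force: [-0.2, -0.3, -0.2]
finger_gap: 43.9
```

Emit:
{"name": "move_arm", "arguments": {
  "rows": [
    {"dx": 0, "dy": 0, "dz": 0, "rx": 0, "ry": 0, "rz": 0},
    {"dx": 0, "dy": 0, "dz": 0, "rx": 0, "ry": 0, "rz": 0},
    {"dx": 0, "dy": 0, "dz": 0, "rx": 0, "ry": 0, "rz": 0},
    {"dx": 0, "dy": 0, "dz": 0, "rx": 0, "ry": 0, "rz": 0}
  ],
  "grip": 0.1,
  "squeeze": 12
}}

```text
t: 3.55
eef_pos: [470.5, 329.4, 10.5]
orientation: [0.343, 0.939, 0.001, 0.0]
ft_force: [-0.4, 0.1, 0.3]
finger_gap: 12.9
```

```bash
python3 - <<'E'
from h import *
o=bot.get_obs(); print(o['eef_pos'],o['finger_gap'])
i,p,d=shot("wrist","w3"); cv2.imwrite("pics/w3a.png",cv2.resize(p[180:300,230:410],None,fx=4,fy=4))
print(bot.get_obs()['finger_gap'])
E
```

```text
[470.47587065 329.44591505  10.5317281 ] 12.902408052401801
11.243673629212633
```

View pics/w3a.png

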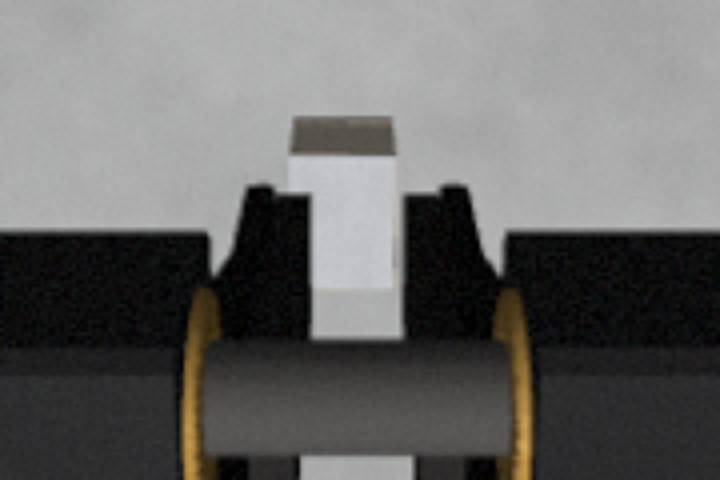

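```bash
python3 - <<'E'
from h import *
i=dict(np.load("pics/w3i.npz")); d=np.load("pics/w3.npy"); P=cloud(i,d)
for v in range(208,272,4): print(v,[f"{P[v,u,0]:.0f},{P[v,u,1]:.0f},{P[v,u,2]:.0f}" for u in (290,300,304,310,320,327,335,345)])
z=P[...,2]; m=(z>13)&(z<24)&(abs(P[...,0]-470)<25)&(abs(P[...,1]-329)<25)
print(m.sum(),np.median(z[m]),cv2.minAreaRect(P[m][:,:2].astype(np.float32)))
print(w2pix(i,[470.5,329.4,10.5]))
E
```

```text
208 ['451,324,0', '455,329,1', '456,331,0', '459,334,0', '463,338,-0', '466,342,1', '470,346,-0', '473,351,1']
212 ['453,322,1', '457,327,-0', '457,331,7', '459,333,6', '463,338,8', '466,342,7', '472,344,-0', '476,349,1']
216 ['455,320,-0', '459,325,1', '457,331,15', '459,334,15', '463,338,15', '412,380,194', '474,343,1', '478,347,-1']
220 ['457,318,1', '461,323,1', '458,330,18', '460,333,20', '464,337,18', '467,341,17', '475,341,1', '480,346,-0']
224 ['459,316,-0', '463,322,1', '460,328,18', '462,331,18', '466,336,18', '469,339,18', '478,339,-0', '482,344,1']
228 ['461,315,1', '457,329,30', '458,331,30', '464,330,19', '468,334,19', '471,337,17', '469,344,31', '471,349,36']
232 ['453,326,40', '457,329,37', '458,331,38', '466,328,19', '470,333,19', '473,336,18', '469,344,36', '471,349,40']
236 ['453,327,45', '457,329,41', '458,332,43', '468,326,18', '472,331,18', '475,334,18', '469,344,42', '471,348,46']
240 ['453,327,50', '457,330,47', '459,331,47', '470,325,19', '474,329,19', '477,333,19', '468,344,48', '471,348,50']
244 ['453,327,55', '457,330,52', '459,332,52', '472,323,18', '476,
[... 212 characters left out ...]
', '483,313,1', '487,318,0', '490,322,1', '468,343,61', '471,347,62']
256 ['454,328,66', '458,331,65', '462,329,57', '485,312,2', '489,316,0', '492,320,0', '468,343,64', '470,347,68']
260 ['454,328,70', '458,331,68', '460,332,67', '487,309,1', '492,314,-0', '495,318,-0', '412,380,194', '470,347,71']
264 ['440,346,114', '442,348,113', '443,349,114', '444,350,113', '446,352,113', '448,353,113', '449,356,114', '451,358,114']
268 ['441,346,116', '442,349,117', '443,349,116', '444,350,116', '446,352,116', '447,354,116', '449,355,116', '450,358,116']
825 18.34126878955129 ((469.5982971191406, 329.0807189941406), (15.64581298828125, 23.02146339416504), 49.77069091796875)
[316.50736968 230.70507854]
```

```bash
python3 - <<'E'
from h import *
i=dict(np.load("pics/w2i.npz")); d=np.load("pics/w2.npy"); P=cloud(i,d)
c=np.array([468.6,330,91.8]); tx=np.array([-.765,.644,0]); ty=np.array([.644,.765,0])
def tool(p): p=p-c; return f"{p@tx:.0f},{p@ty:.0f},{-p[2]:.0f}"
for v in range(222,262,3): print(v,[tool(P[v,u]) for u in (258,262,266,270,274,278,362,366,370,376)])
o=bot.get_obs(); print(o['finger_gap'],o['t'])
i,p,d=shot("side","s3"); cv2.imwrite("pics/s3a.png",cv2.resize(p[130:240,330:450],None,fx=5,fy=5,interpolation=cv2.INTER_CUBIC))
print(w2pix(i,[470.5,329.4,10.5]),w2pix(i,[470.5,329.4,30.5]))
E
```

```text
222 ['-30,-55,91', '-30,-52,91', '-30,-48,92', '-30,-44,93', '-30,-40,91', '-30,-37,92', '-30,42,92', '-30,45,92', '-30,49,92', '-30,55,91']
225 ['-34,-56,93', '-33,-52,91', '-33,-48,92', '-33,-44,91', '-33,-41,91', '-33,-37,91', '-33,42,92', '-33,45,91', '-33,49,92', '-33,55,92']
228 ['-36,-56,92', '12,-29,-26', '12,-27,-24', '10,-26,-21', '11,-23,-21', '11,-21,-22', '10,25,-21', '10,28,-20', '12,29,-25', '12,32,-25']
231 ['-39,-56,92', '12,-29,-28', '12,-27,-28', '10,-25,-25', '10,-23,-25', '9,-21,-22', '10,25,-25', '10,27,-25', '12,29,-29', '11,32,-28']
234 ['-42,-56,91', '12,-28,-33', '12,-26,-33', '10,-24,-29', '10,-22,-29', '7,-21,-22', '10,25,-28', '10,27,-28', '11,28,-31', '11,32,-30']
237 ['12,-29,-36', '12,-27,-36', '11,-26,-34', '11,-24,-34', '10,-22,-33', '6,-21,-23', '10,24,-32', '10,26,-33', '10,28,-33', '12,30,-36']
240 ['12,-29,-40', '12,-27,-40', '10,-25,-36', '11,-23,-37', '10,-21,-36', '4,-21,-23', '9,24,-34', '10,25,-37', '10,27,-37', '12,30,-40']
243 ['12,-28,-43', '11,-26,-42', '10,-25,-40', '10,-23,-39', '9,-21,-38', '3,-21,-24', '8,24,-34', '10,25,-40', '10,27
[... 224 characters left out ...]
1,-40', '-0,-21,-25', '5,24,-37', '10,24,-47', '10,26,-46', '10,29,-47']
252 ['11,-27,-51', '11,-25,-50', '11,-23,-50', '9,-22,-48', '5,-21,-40', '-1,-21,-27', '4,23,-37', '9,24,-47', '10,25,-49', '10,28,-49']
255 ['10,-26,-53', '10,-25,-52', '10,-23,-53', '8,-22,-48', '4,-21,-40', '-4,-21,-25', '2,24,-36', '7,24,-47', '10,25,-52', '10,28,-53']
258 ['10,-26,-56', '10,-24,-56', '10,-22,-55', '6,-22,-48', '2,-21,-41', '-5,-21,-27', '1,24,-38', '5,24,-46', '10,24,-56', '10,27,-56']
261 ['10,-25,-59', '10,-23,-59', '10,-22,-58', '5,-22,-48', '1,-21,-42', '-7,-21,-26', '-0,24,-38', '4,24,-46', '10,24,-58', '11,27,-59']
11.243673629212633 3.6
[390.85510239 182.29620918] [391.89047288 177.96782083]
```

View pics/s3a.png

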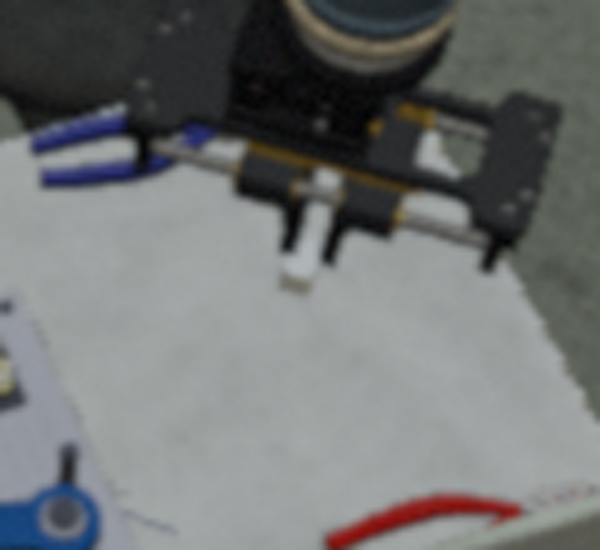

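The evidence shows that the fingertips end about 20 mm behind the reported TCP. In the wrist depth the pads end at tool z of about −20, and in the side view the tips sit above the sink. The jaws also closed to 11 mm over a 16 mm part without touching it. The finger midpoint is offset by about +1.7 mm in tool y too. I'll reopen, shift, and descend in steps while watching the force.

Emit:
{"name": "move_arm", "arguments": {
  "rows": [
    {"dx": 0, "dy": 0, "dz": 0, "rx": 0, "ry": 0, "rz": 0},
    {"dx": 0, "dy": -2.5, "dz": -2, "rx": 0, "ry": 0, "rz": 0},
    {"dx": 0, "dy": -2.5, "dz": -2, "rx": 0, "ry": 0, "rz": 0},
    {"dx": 0, "dy": -2.5, "dz": 0, "rx": 0, "ry": 0, "rz": 0},
    {"dx": 0, "dy": -2.5, "dz": 6, "rx": 0, "ry": 0, "rz": 0},
    {"dx": 0, "dy": -2.5, "dz": 10, "rx": 0, "ry": 0, "rz": 0},
    {"dx": 0, "dy": -2.5, "dz": 12, "rx": 0, "ry": 0, "rz": 0},
    {"dx": 0, "dy": -2.5, "dz": 12, "rx": 0, "ry": 0, "rz": 0}
  ],
  "grip": 0.4
}}

```text
t: 4.65
eef_pos: [468.7, 327.4, -1.8]
orientation: [0.343, 0.939, 0.001, 0.0]
ft_force: [0.7, 0.3, 0.3]
finger_gap: 34.8
```

```bash
python3 - <<'E'
from h import *
o=bot.get_obs(); print(o['eef_pos'],o['ft_force'],o['finger_gap'])
i,p,d=shot("wrist","w4"); cv2.imwrite("pics/w4a.png",cv2.resize(p[180:300,230:410],None,fx=4,fy=4))
P=cloud(i,d);z=P[...,2]; m=(z>13)&(z<24)&(abs(P[...,0]-470)<25)&(abs(P[...,1]-329)<25)
print(m.sum(),np.median(z[m]),cv2.minAreaRect(P[m][:,:2].astype(np.float32)))
E
```

```text
[468.72023448 327.42943312  -1.81620918] [0.69279156 0.34992614 0.32378345] 34.76221434384286
1236 18.49211389097787 ((468.9272155761719, 328.46990966796875), (47.95685577392578, 23.397096633911133), 49.62590789794922)
```

View pics/w4a.png

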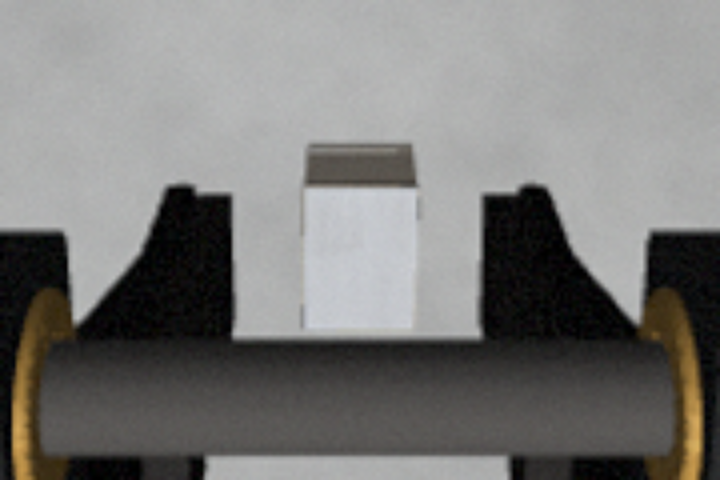

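TCP z is −1.8 mm with no contact force, so the fingertip offset is confirmed. The sink is centred between the fingers, top face at zoomed (305–415, 185–330).

Emit:
{"name": "move_arm", "arguments": {
  "rows": [
    {"dx": 0, "dy": 0, "dz": 5, "rx": 0, "ry": 0, "rz": 0},
    {"dx": 0, "dy": 0, "dz": 8.5, "rx": 0, "ry": 0, "rz": 0},
    {"dx": 0, "dy": 0, "dz": 8.5, "rx": 0, "ry": 0, "rz": 0}
  ]
}}

```text
t: 5.08
eef_pos: [468.6, 327.3, -10.6]
orientation: [0.343, 0.939, 0.0, -0.0]
ft_force: [0.3, 1.3, 0.8]
finger_gap: 34.6
```

Emit:
{"name": "move_arm", "arguments": {
  "rows": [
    {"dx": 0, "dy": 0, "dz": 0, "rx": 0, "ry": 0, "rz": 0},
    {"dx": 0, "dy": 0, "dz": 0, "rx": 0, "ry": 0, "rz": 0},
    {"dx": 0, "dy": 0, "dz": 0, "rx": 0, "ry": 0, "rz": 0},
    {"dx": 0, "dy": 0, "dz": 0, "rx": 0, "ry": 0, "rz": 0}
  ],
  "grip": 0.05,
  "squeeze": 12
}}

```text
t: 5.58
eef_pos: [468.6, 327.4, -10.5]
orientation: [0.343, 0.939, 0.0, -0.0]
ft_force: [0.3, 0.4, 0.5]
finger_gap: 15.8
```

```bash
python3 - <<'E'
from h import *
o=bot.get_obs(); print(o['eef_pos'],o['ft_force'],o['finger_gap'])
i,p,d=shot("wrist","w5"); cv2.imwrite("pics/w5a.png",cv2.resize(p[180:300,230:410],None,fx=4,fy=4))
E
```

```text
[468.64625008 327.36828718 -10.46949816] [0.30078839 0.35805085 0.54480332] 15.76907845000931
```

View pics/w5a.png

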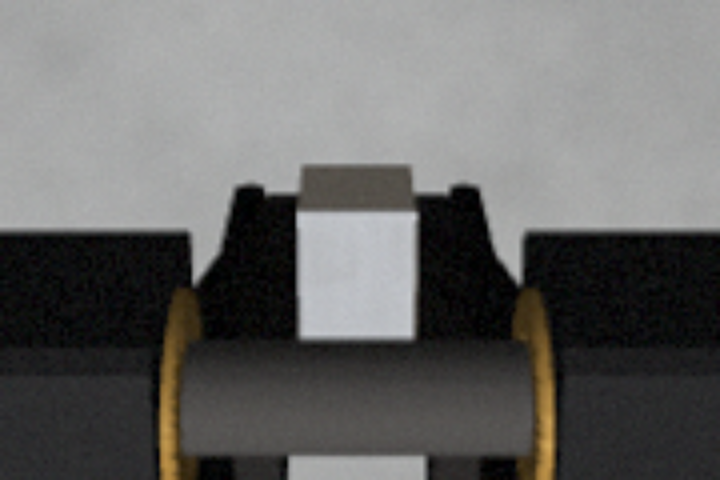

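Gripped with a gap of 15.8 mm. Lifting and moving to a viewing pose by the nest.

Emit:
{"name": "move_arm", "arguments": {
  "rows": [
    {"dx": 0, "dy": 0, "dz": -15, "rx": 0, "ry": 0, "rz": 0},
    {"dx": 0, "dy": 0, "dz": -50, "rx": 0, "ry": 0, "rz": 0},
    {"dx": -12, "dy": -14, "dz": -90, "rx": 0, "ry": 0, "rz": 0.1},
    {"dx": -38, "dy": -42, "dz": -110, "rx": 0, "ry": 0, "rz": 0.25},
    {"dx": -66, "dy": -73, "dz": -110, "rx": 0, "ry": 0, "rz": 0.4},
    {"dx": -94, "dy": -104, "dz": -110, "rx": 0, "ry": 0, "rz": 0.55},
    {"dx": -118, "dy": -130, "dz": -110, "rx": 0, "ry": 0, "rz": 0.7},
    {"dx": -130, "dy": -145, "dz": -110, "rx": 0, "ry": 0, "rz": 0.82},
    {"dx": -132, "dy": -147, "dz": -110, "rx": 0, "ry": 0, "rz": 0.87},
    {"dx": -132, "dy": -147, "dz": -110, "rx": 0, "ry": 0, "rz": 0.87},
    {"dx": -132, "dy": -147, "dz": -110, "rx": 0, "ry": 0, "rz": 0.87}
  ]
}}

```text
t: 7.0
eef_pos: [475.0, 130.3, 99.8]
orientation: [0.706, 0.708, 0.001, -0.0]
ft_force: [-0.1, -0.2, -0.1]
finger_gap: 15.7
```

```bash
python3 - <<'E'
from h import *
o=bot.get_obs(); R=toolaxes(o); print(o['eef_pos'],np.degrees(np.arctan2(R[1,1],R[0,1])),o['finger_gap'],o['joints'])
i,p,d=shot("wrist","w6"); cv2.imwrite("pics/w6a.png",cv2.resize(p[100:280,200:440],None,fx=3,fy=3,interpolation=cv2.INTER_CUBIC))
E
```

```text
[474.96877564 130.34143987  99.83366437] 0.12777050189045935 15.711440696909811 [-0.6435315   0.30563094  0.35043185  2.08156892 -0.14977271  0.77626723
 -0.19876541]
```

View pics/w6.png

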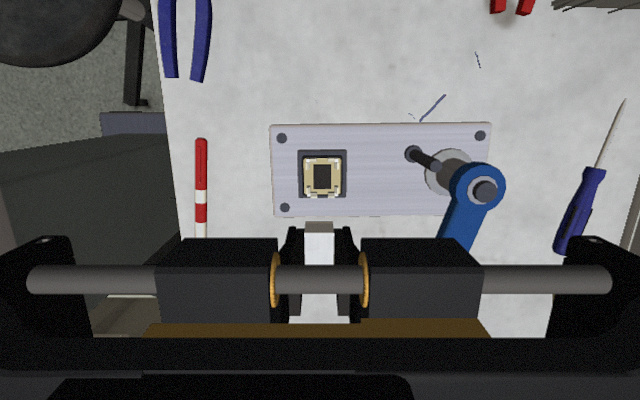

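View pics/w6a.png

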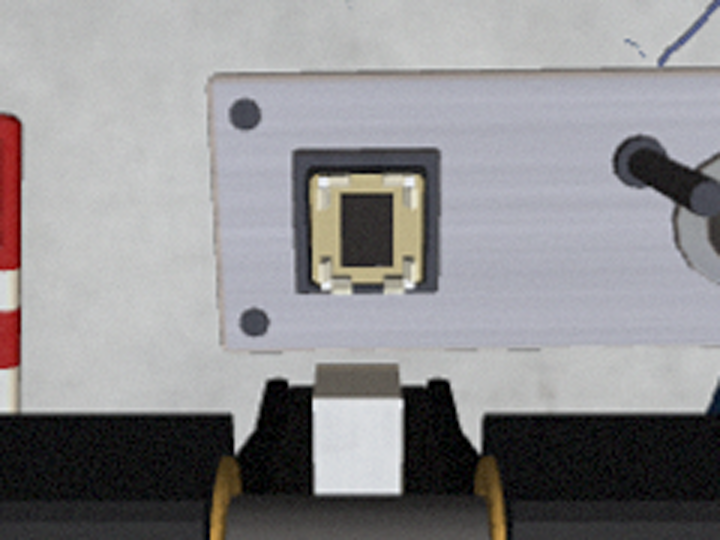

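```bash
python3 - <<'E'
from h import *
i=dict(np.load("pics/w6i.npz")); d=np.load("pics/w6.npy"); p=cv2.imread("pics/w6.png"); P=cloud(i,d)
g=p.max(2); m=np.zeros_like(g); m[150:205,300:345]=(g[150:205,300:345]<60); 
n,l,s,c=cv2.connectedComponentsWithStats(m)
k=l[177,322]; print(s[k],c[k]); ys,xs=np.nonzero(l==k)
W=np.array([pix2w(i,x,y,27) for x,y in zip(xs,ys)]); r=cv2.minAreaRect(W[:,:2].astype(np.float32)); print("chip",W.mean(0),r, "depth z",np.median(P[l==k][:,2]))
# carrier brass/white
hsv=cv2.cvtColor(p,cv2.COLOR_BGR2HSV); 
m=((hsv[...,1]>40)&(hsv[...,0]>15)&(hsv[...,0]<40)); m[:150]=0;m[205:]=0;m[:,:300]=0;m[:,350:]=0
ys,xs=np.nonzero(m); W=np.array([pix2w(i,x,y,24) for x,y in zip(xs,ys)]); print("carrier",cv2.minAreaRect(W[:,:2].astype(np.float32)),np.median(P[m][:,2]))
z=P[...,2]; m=(z>9)&(z<15.5)&(P[...,0]>400)&(P[...,0]<640)&(P[...,1]>100)&(P[...,1]<200)
m=cv2.morphologyEx(m.astype(np.uint8),cv2.MORPH_OPEN,np.ones((3,3)))
n,l,s,c=cv2.connectedComponentsWithStats(m); k=1+s[1:,4].argmax(); print("plate",s[k],np.median(z[l==k]),cv2.minAreaRect(P[l==k][:,:2].astype(np.float32)))
m=(z>70)&(z<85)&(p[...,0].astype(int)>p[...,2]+50); print("arm z",np.median(z[m]))
# pivot: top grey disc
gm=(z>68)&(abs(P[...,0]-583)<25)&(abs(P[...,1]-149)<25); print(np.median(z[gm]),P[gm].mean(0),cv2.minEnclosingCircle(P[gm][:,:2].astype(np.float32)))
# sink in hand
m=(z>124)&(z<132)&(abs(P[...,0]-475)<15)&(abs(P[...,1]-130)<16); print("sink",m.sum(),np.median(z[m]),cv2.minAreaRect(P[m][:,:2].astype(np.float32)))
print(pix2w(i,200+104.5+.3,100+394/3,128.3),pix2w(i,200+401/3,100+396/3,128.3))
print(pix2w(i,302,177,35),pix2w(i,343,177,35))
E
```

```text
[314 165  17  24 401] [321.93765586 176.29925187]
chip [478.03894281 149.33602255  27.        ] ((478.11962890625, 149.09786987304688), (13.467750549316406, 19.656509399414062), 0.07114438712596893) depth z 27.30899053157272
carrier ((478.06182861328125, 148.51966857910156), (32.1772575378418, 32.01519775390625), 1.20867919921875) 25.614473956780678
plate [  269   122   223    95 14145] 12.297324332032373 ((527.5321044921875, 150.14442443847656), (189.63165283203125, 83.9389877319336), 0.7860429286956787)
arm z 72.30598819676963
72.68544638255632 [581.59711588 149.78341736  86.04637005] ((577.0728149414062, 148.94313049316406), 28.23720932006836)
sink 1182 128.69639511167873 ((474.993896484375, 133.73826599121094), (29.74502944946289, 20.1197566986084), 0.3310811221599579)
[467.91673302 142.88035433 128.3       ] [483.22773627 142.51455702 128.3       ]
[461.84093722 150.62200886  35.        ] [494.96979236 150.66194442  35.        ]
```

```bash
python3 - <<'E'
from h import *
i=dict(np.load("pics/w6i.npz")); d=np.load("pics/w6.npy"); P=cloud(i,d)
for u,v in [(230,242),(230,260),(420,242),(450,242),(480,290),(560,242),(590,242),(60,242),(320,330),(485,190),(480,180),(412,153),(420,160)]: print(u,v,np.round(P[v,u]-[475,130.3,99.8],0), np.round(P[v,u],0))
E
```

```text
230 242 [-26.  39.  99.] [449. 169. 199.]
230 260 [-23.  39. 110.] [452. 169. 210.]
420 242 [ 29.  40. 100.] [504. 170. 200.]
450 242 [ 38.  40. 100.] [513. 170. 200.]
480 290 [ 40.  33. 115.] [515. 164. 214.]
560 242 [226. -47. -86.] [701.  84.  13.]
590 242 [80. 39. 98.] [555. 169. 198.]
60 242 [-80.  37.  94.] [395. 167. 194.]
320 330 [  1.  26. 120.] [476. 156. 219.]
485 190 [112.  22. -20.] [587. 152.  80.]
480 180 [111.  27. -27.] [586. 158.  73.]
412 153 [ 76.  39. -73.] [551. 169.  27.]
420 160 [ 76.  37. -50.] [551. 167.  50.]
```

Emit:
{"name": "move_arm", "arguments": {
  "rows": [
    {"dx": 6, "dy": 1, "dz": 0, "rx": 0, "ry": 0, "rz": -0.006},
    {"dx": 14, "dy": 2, "dz": 0, "rx": 0, "ry": 0, "rz": -0.0115},
    {"dx": 17.5, "dy": 2.5, "dz": 10, "rx": 0, "ry": 0, "rz": -0.0115},
    {"dx": 17.5, "dy": 2.5, "dz": 35, "rx": 0, "ry": 0, "rz": -0.0115},
    {"dx": 17.5, "dy": 2.5, "dz": 55, "rx": 0, "ry": 0, "rz": -0.0115},
    {"dx": 17.5, "dy": 2.5, "dz": 66, "rx": 0, "ry": 0, "rz": -0.0115},
    {"dx": 17.5, "dy": 2.5, "dz": 69, "rx": 0, "ry": 0, "rz": -0.0115},
    {"dx": 17.5, "dy": 2.5, "dz": 69, "rx": 0, "ry": 0, "rz": -0.0115}
  ]
}}

```text
t: 8.05
eef_pos: [477.7, 148.0, 30.9]
orientation: [0.702, 0.712, 0.001, -0.0]
ft_force: [0.9, -0.1, -0.3]
finger_gap: 15.6
```

```bash
python3 - <<'E'
from h import *
o=bot.get_obs(); R=toolaxes(o); print(o['eef_pos'],np.degrees(np.arctan2(R[1,1],R[0,1])),o['finger_gap'],o['ft_force'])
i,p,d=shot("wrist","w7"); cv2.imwrite("pics/w7a.png",cv2.resize(p[180:270,260:380],None,fx=6,fy=6,interpolation=cv2.INTER_CUBIC))
i,p,d=shot("side","s7"); cv2.imwrite("pics/s7a.png",cv2.resize(p[170:260,280:380],None,fx=6,fy=6,interpolation=cv2.INTER_CUBIC))
E
```

```text
[477.70709839 148.02477434  30.86716498] 0.7825242777161971 15.616161572816221 [ 0.92799917 -0.06512417 -0.29684573]
```

View pics/w7a.png

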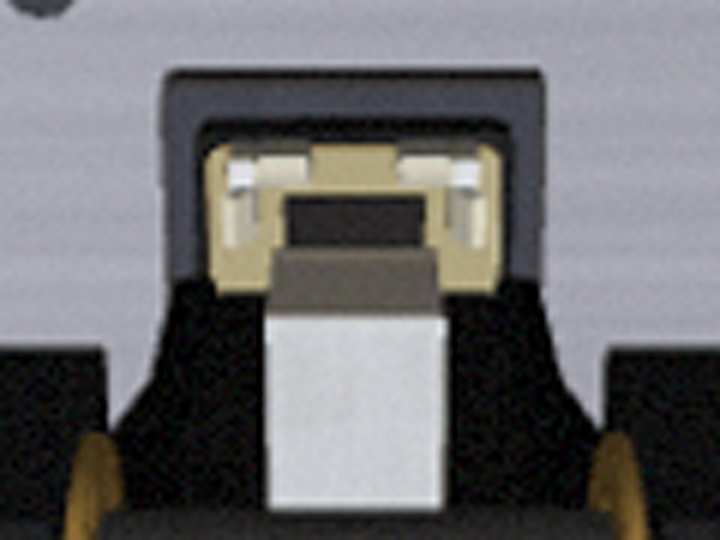

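View pics/s7a.png

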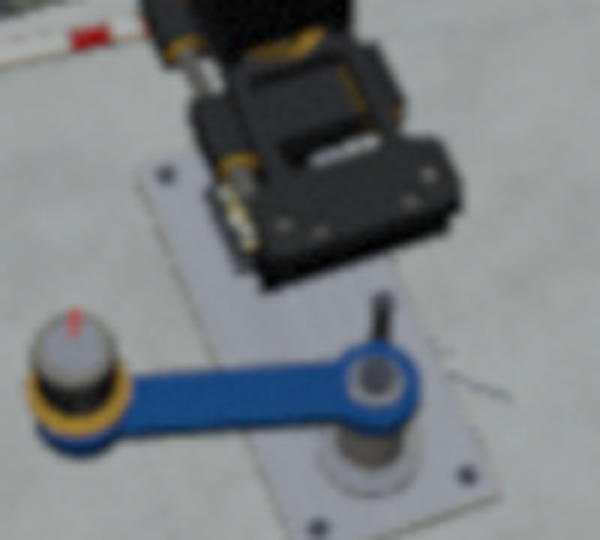

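```bash
python3 - <<'E'
from h import *
i=dict(np.load("pics/w7i.npz"))
print("sink front bottom edge",pix2w(i,260+356/6,180+249/6,41.4),"top edge",pix2w(i,260+356/6,180+316/6,59.4))
print("chip +y edge",pix2w(i,260+355/6,180+197/6,27), pix2w(i,260+285/6,180+220/6,27),pix2w(i,260+426/6,180+220/6,27))
E
```

```text
sink front bottom edge [478.29184419 159.18226302  41.4       ] top edge [478.23378245 159.84314059  59.4       ]
chip +y edge [478.22309903 159.42000783  27.        ] [470.8826728  156.75991107  27.        ] [485.73716843 156.94457108  27.        ]
```

Chip centre (478.3, 148.9) and sink (478.3, 148.5) agree within 0.5 mm. Lowering it.

Emit:
{"name": "move_arm", "arguments": {
  "rows": [
    {"dx": 0.4, "dy": 0, "dz": 5, "rx": 0, "ry": 0, "rz": 0},
    {"dx": 0.4, "dy": 0, "dz": 9, "rx": 0, "ry": 0, "rz": 0},
    {"dx": 0.4, "dy": 0, "dz": 12, "rx": 0, "ry": 0, "rz": 0},
    {"dx": 0.4, "dy": 0, "dz": 13.5, "rx": 0, "ry": 0, "rz": 0},
    {"dx": 0.4, "dy": 0, "dz": 13.5, "rx": 0, "ry": 0, "rz": 0}
  ]
}}

```text
t: 8.78
eef_pos: [477.9, 148.5, 17.6]
orientation: [0.702, 0.712, 0.001, -0.0]
ft_force: [-0.1, -0.5, -0.2]
finger_gap: 15.6
```

Emit:
{"name": "move_arm", "arguments": {
  "rows": [
    {"dx": 0, "dy": 0, "dz": 0.6, "rx": 0, "ry": 0, "rz": 0},
    {"dx": 0, "dy": 0, "dz": 1.2, "rx": 0, "ry": 0, "rz": 0},
    {"dx": 0, "dy": 0, "dz": 1.2, "rx": 0, "ry": 0, "rz": 0}
  ]
}}

```text
t: 9.15
eef_pos: [478.0, 148.6, 16.5]
orientation: [0.702, 0.712, 0.001, -0.0]
ft_force: [0.1, 0.1, 0.3]
finger_gap: 15.7
```

```bash
python3 - <<'E'
from h import *
o=bot.get_obs(); print(o['eef_pos'],o['finger_gap'],o['ft_force'])
i,p,d=shot("wrist","w8"); cv2.imwrite("pics/w8a.png",cv2.resize(p[180:270,260:380],None,fx=6,fy=6,interpolation=cv2.INTER_CUBIC))
P=cloud(i,d); m=P[235:258,308:332]; print(np.median(m[...,2]))
E
```

```text
[477.98115253 148.56098179  16.52786864] 15.726808470415417 [0.07209892 0.12108729 0.27004039]
45.42655699436186
```

View pics/w8a.png

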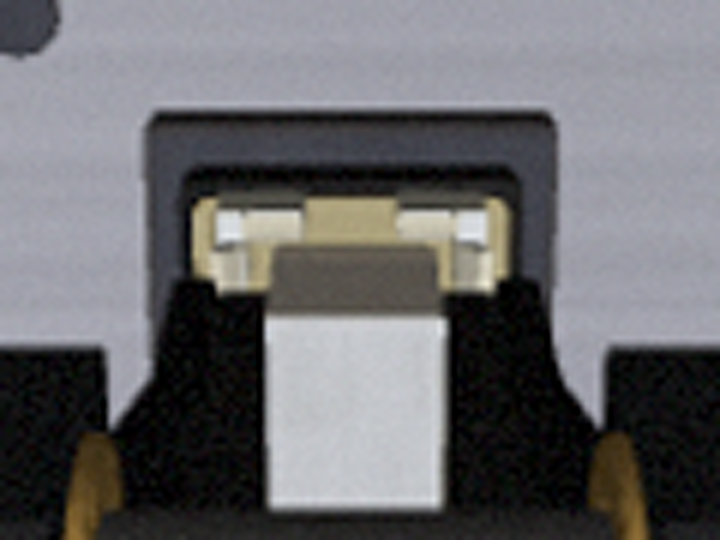

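Emit:
{"name": "move_arm", "arguments": {
  "rows": [
    {"dx": 0, "dy": 0, "dz": 0.3, "rx": 0, "ry": 0, "rz": 0},
    {"dx": 0, "dy": 0, "dz": 0.3, "rx": 0, "ry": 0, "rz": 0},
    {"dx": 0, "dy": 0, "dz": 0.3, "rx": 0, "ry": 0, "rz": 0},
    {"dx": 0, "dy": 0, "dz": -10, "rx": 0, "ry": 0, "rz": 0},
    {"dx": 0, "dy": 0, "dz": -45, "rx": 0, "ry": 0, "rz": 0},
    {"dx": -5, "dy": 0, "dz": -80, "rx": 0, "ry": 0, "rz": 0},
    {"dx": -20, "dy": 0, "dz": -90, "rx": 0, "ry": 0, "rz": 0},
    {"dx": -20, "dy": 0, "dz": -90, "rx": 0, "ry": 0, "rz": 0},
    {"dx": -20, "dy": 0, "dz": -90, "rx": 0, "ry": 0, "rz": 0}
  ],
  "grip": 0.35
}}

```text
t: 10.32
eef_pos: [477.2, 128.2, 105.6]
orientation: [0.702, 0.712, 0.0, -0.001]
ft_force: [-0.7, 0.3, -0.7]
finger_gap: 30.6
```

```bash
python3 - <<'E'
from h import *
o=bot.get_obs(); print(o['eef_pos'],o['finger_gap'],o['ft_force'],o['t'])
i,p,d=shot("wrist","w9"); cv2.imwrite("pics/w9a.png",cv2.resize(p[100:280,200:440],None,fx=3,fy=3,interpolation=cv2.INTER_CUBIC))
P=cloud(i,d); z=P[...,2]; m=(z>40)&(z<50)&(abs(P[...,0]-478)<20)&(abs(P[...,1]-149)<20); print(m.sum(),np.median(z[m]),cv2.minAreaRect(P[m][:,:2].astype(np.float32)))
z0=P[m]; A=np.c_[z0[:,:2],np.ones(len(z0))]; print(np.linalg.lstsq(A,z0[:,2],rcond=None)[0])
g=(z>76)&(abs(P[...,0]-588)<15)&(abs(P[...,1]-150)<15); print("post",g.sum(),np.median(z[g]),P[g].mean(0))
b=(p[...,0].astype(int)>p[...,2]+50)&(abs(z-72)<4); q=P[b]; print("arm",q.mean(0),cv2.minAreaRect(q[:,:2].astype(np.float32)))
E
```

```text
[477.23518787 128.23826104 105.55637564] 30.602202485343756 [-0.72476488  0.27778396 -0.65248046] 10.325
556 45.36853444394896 ((477.9239807128906, 149.6900634765625), (15.237106323242188, 22.08051300048828), 1.0213720798492432)
[-2.45934336e-03 -1.87418499e-02  4.92936871e+01]
post 390 79.69387603990114 [586.75440442 151.41363094  79.55539028]
arm [583.06346241 138.69418276  72.25815896] ((585.7688598632812, 138.53485107421875), (59.412445068359375, 34.69342803955078), 81.74057006835938)
```

View pics/w9.png

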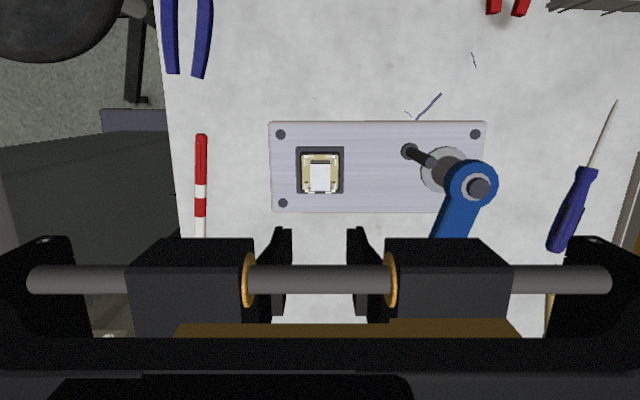

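The sink is seated: top z 45.4 mm (expected 45), centre (477.9, 149.7), level. Now measuring the arm angle from the top view.

```bash
python3 - <<'E'
from h import *
i,p,d=shot("top","t9"); 
cv2.imwrite("pics/t9a.png",cv2.resize(p[150:260,270:400],None,fx=6,fy=5,interpolation=cv2.INTER_CUBIC))
t0=cv2.imread("pics/top0.png"); d0=np.load("pics/top0.npy"); P=cloud(i,d0)
b=(t0[...,0].astype(int)>t0[...,2]+40)&(P[...,2]>60)&(P[...,2]<85)&(abs(P[...,0]-570)<50)&(P[...,1]>20)&(P[...,1]<180)
q=P[b]; print(len(q),np.median(q[:,2]))
# edge: recast onto z=72
ys,xs=np.nonzero(b); W=np.array([pix2w(i,x,y,72) for x,y in zip(xs,ys)])
bar=W[(W[:,1]<125)&(W[:,1]>65)]; v=cv2.fitLine(bar[:,:2].astype(np.float32),cv2.DIST_L2,0,.01,.01).ravel(); print("bar",v,np.degrees(np.arctan2(v[1],v[0])))
k=(P[...,2]>112)&(P[...,2]<135)&(abs(P[...,0]-552)<30)&(abs(P[...,1]-44)<30); ys,xs=np.nonzero(k); W=np.array([pix2w(i,x,y,124) for x,y in zip(xs,ys)])
print("knob",k.sum(),np.median(P[k][:,2]),W.mean(0),cv2.minEnclosingCircle(W[:,:2].astype(np.float32)))
# post: dark-grey circle within blue ring
r=(P[...,2]>60)&(P[...,2]<90)&(abs(P[...,0]-583)<25)&(abs(P[...,1]-150)<20); ys,xs=np.nonzero(r); W=np.array([pix2w(i,x,y,74) for x,y in zip(xs,ys)]); print("pivot end",cv2.minEnclosingCircle(W[W[:,1]>150][:,:2].astype(np.float32)),W[:,0].min(),W[:,0].max(),W[:,1].max())
E
```

```text
329 72.1330761873963
bar [2.996450e-01 9.540508e-01 5.708625e+02 9.524755e+01] 72.56371
knob 152 118.41857446251007 [556.16725662  43.08865393 124.        ] ((556.0602416992188, 43.333858489990234), 15.449028015136719)
pivot end ((584.9044189453125, 153.79330444335938), 16.350040435791016) 568.7198390069566 603.4736846413023 165.29927980607798
```

View pics/t9a.png

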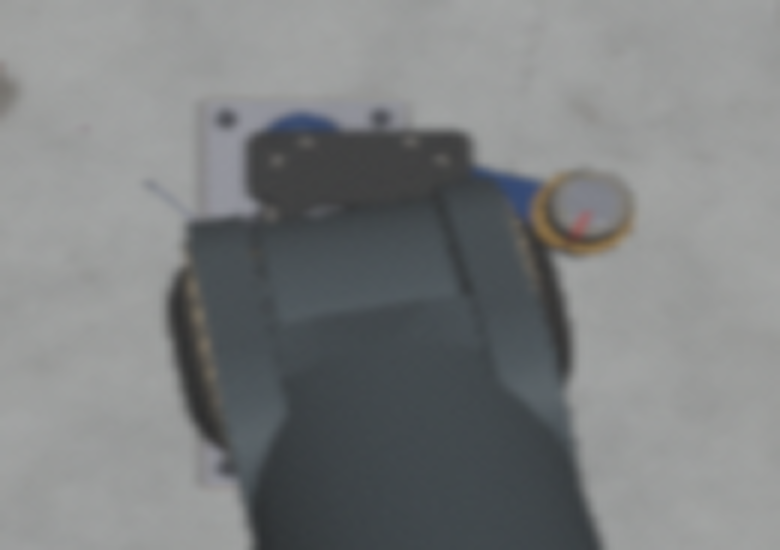

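Emit:
{"name": "move_arm", "arguments": {
  "rows": [
    {"dx": -4, "dy": 15, "dz": 0, "rx": 0, "ry": 0, "rz": 0.04},
    {"dx": -12, "dy": 40, "dz": 0, "rx": 0, "ry": 0, "rz": 0.12},
    {"dx": -24, "dy": 80, "dz": 0, "rx": 0, "ry": 0, "rz": 0.2},
    {"dx": -33, "dy": 112, "dz": 0, "rx": 0, "ry": 0, "rz": 0.28},
    {"dx": -36.4, "dy": 124.3, "dz": 0, "rx": 0, "ry": 0, "rz": 0.31},
    {"dx": -36.4, "dy": 124.3, "dz": 0, "rx": 0, "ry": 0, "rz": 0.31},
    {"dx": -36.4, "dy": 124.3, "dz": 0, "rx": 0, "ry": 0, "rz": 0.31}
  ],
  "grip": 0
}}

```text
t: 11.3
eef_pos: [600.8, 94.4, 104.9]
orientation: [0.803, 0.596, -0.0, -0.001]
ft_force: [-1.3, -1.1, -0.4]
finger_gap: 0.5
```

```bash
python3 - <<'E'
from h import *
o=bot.get_obs(); R=toolaxes(o); print(o['eef_pos'],np.degrees(np.arctan2(R[1,1],R[0,1])),o['finger_gap'],o['ft_force'],o['joints'])
i,p,d=shot("wrist","w10")
P=cloud(i,d); c=o['eef_pos']
for v in (230,236,245,255): print(v,[(u,*np.round((P[v,u]-c)@R).astype(int)) for u in range(296,346,4)])
E
```

```text
[600.80861995  94.3744813  104.87537578] -16.888660140118393 0.47794623748087484 [-1.27750592 -1.10912226 -0.39964329] [-0.53953239  0.48312743  0.4273688   1.81457923 -0.25077169  0.89909135
 -0.29247168]
230 [(296, np.int64(-12), np.int64(-17), np.int64(33)), (300, np.int64(-42), np.int64(-19), np.int64(104)), (304, np.int64(13), np.int64(-8), np.int64(-27)), (308, np.int64(13), np.int64(-6), np.int64(-27)), (312, np.int64(79), np.int64(0), np.int64(-183)), (316, np.int64(12), np.int64(-2), np.int64(-24)), (320, np.int64(12), np.int64(1), np.int64(-24)), (324, np.int64(11), np.int64(3), np.int64(-24)), (328, np.int64(13), np.int64(5), np.int64(-27)), (332, np.int64(13), np.int64(7), np.int64(-27)), (336, np.int64(-43), np.int64(17), np.int64(105)), (340, np.int64(-42), np.int64(21), np.int64(103)), (344, np.int64(-43), np.int64(25), np.int64(105))]
236 [(296, np.int64(-17), np.int64(-17), np.int64(33)), (300, np.int64(-49), np.int64(-19), np.int64(104)), (304, np.int64(13), np.int64(-8), np.int64(-36)), (308, np.int64(13), np.int64(-6), np.int64(-34)), (312, np.int64(11), np.int64(
[... 1023 characters left out ...]
44, np.int64(39), np.int64(7), np.int64(-101))]
255 [(296, np.int64(40), np.int64(-6), np.int64(-108)), (300, np.int64(39), np.int64(-5), np.int64(-106)), (304, np.int64(37), np.int64(-4), np.int64(-102)), (308, np.int64(11), np.int64(-5), np.int64(-53)), (312, np.int64(11), np.int64(-3), np.int64(-53)), (316, np.int64(11), np.int64(-1), np.int64(-53)), (320, np.int64(8), np.int64(1), np.int64(-47)), (324, np.int64(12), np.int64(2), np.int64(-54)), (328, np.int64(11), np.int64(4), np.int64(-53)), (332, np.int64(13), np.int64(6), np.int64(-56)), (336, np.int64(38), np.int64(5), np.int64(-105)), (340, np.int64(40), np.int64(6), np.int64(-108)), (344, np.int64(40), np.int64(7), np.int64(-108))]
```

View pics/w10.png

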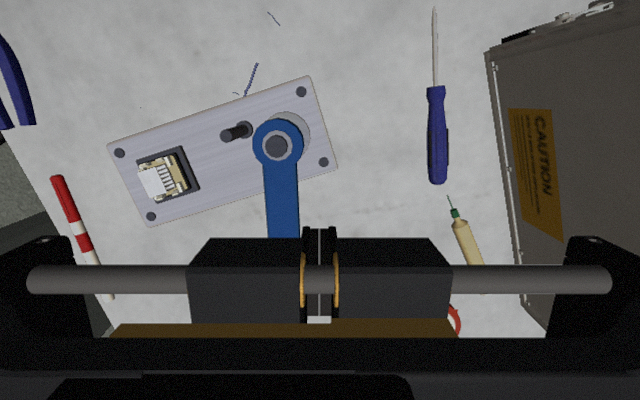

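The wrist view shows the arm bar lying parallel to the tool, pivot at pixel (276,146), about 7 mm clear of the shut fingers. Lowering beside the bar, then sweeping it round.

Emit:
{"name": "move_arm", "arguments": {
  "rows": [
    {"dx": 0, "dy": 0, "dz": 15, "rx": 0, "ry": 0, "rz": 0},
    {"dx": 0, "dy": 0, "dz": 40, "rx": 0, "ry": 0, "rz": 0},
    {"dx": 0, "dy": 0, "dz": 57, "rx": 0, "ry": 0, "rz": 0},
    {"dx": 0, "dy": 0, "dz": 62, "rx": 0, "ry": 0, "rz": 0},
    {"dx": 0, "dy": 0, "dz": 62, "rx": 0, "ry": 0, "rz": 0}
  ]
}}

```text
t: 11.98
eef_pos: [600.7, 94.6, 42.9]
orientation: [0.803, 0.596, -0.0, -0.001]
ft_force: [-0.0, -0.4, 0.9]
finger_gap: 0.2
```

Emit:
{"name": "move_arm", "arguments": {
  "rows": [
    {"dx": 0, "dy": -4, "dz": 0, "rx": 0, "ry": 0, "rz": 0},
    {"dx": 0, "dy": -8, "dz": 0, "rx": 0, "ry": 0, "rz": 0},
    {"dx": -1.9, "dy": -12.6, "dz": 0, "rx": 0, "ry": 0, "rz": 0.1},
    {"dx": -3.2, "dy": -17.8, "dz": 0, "rx": 0, "ry": 0, "rz": 0.2},
    {"dx": -3.2, "dy": -17.8, "dz": 0, "rx": 0, "ry": 0, "rz": 0.2}
  ]
}}

```text
t: 12.6
eef_pos: [584.4, 96.1, 43.9]
orientation: [0.859, 0.513, 0.001, 0.0]
ft_force: [4.2, -2.2, -0.4]
finger_gap: 0.3
```

Emit:
{"name": "move_arm", "arguments": {
  "rows": [
    {"dx": -2, "dy": -5.6, "dz": 0, "rx": 0, "ry": 0, "rz": 0.1},
    {"dx": -3.4, "dy": -10.8, "dz": 0, "rx": 0, "ry": 0, "rz": 0.2},
    {"dx": -4.3, "dy": -16.1, "dz": 0, "rx": 0, "ry": 0, "rz": 0.3},
    {"dx": -4.7, "dy": -21.5, "dz": 0, "rx": 0, "ry": 0, "rz": 0.4},
    {"dx": -4.5, "dy": -26.9, "dz": 0, "rx": 0, "ry": 0, "rz": 0.5},
    {"dx": -3.8, "dy": -32.2, "dz": 0, "rx": 0, "ry": 0, "rz": 0.6},
    {"dx": -2.6, "dy": -37.5, "dz": 0, "rx": 0, "ry": 0, "rz": 0.7},
    {"dx": -0.9, "dy": -42.6, "dz": 0, "rx": 0, "ry": 0, "rz": 0.8},
    {"dx": 1.4, "dy": -47.5, "dz": 0, "rx": 0, "ry": 0, "rz": 0.9},
    {"dx": 1.4, "dy": -47.5, "dz": 0, "rx": 0, "ry": 0, "rz": 0.9}
  ]
}}

```text
t: 13.85
eef_pos: [543.7, 118.9, 44.3]
orientation: [0.996, 0.089, 0.002, 0.0]
ft_force: [2.0, -4.4, 1.8]
finger_gap: 0.7
```

```bash
python3 - <<'E'
from h import *
o=bot.get_obs(); R=toolaxes(o); print(o['eef_pos'],np.degrees(np.arctan2(R[1,1],R[0,1])),o['ft_force'],o['joints'])
piv=np.array([587.9,150.1]); v=piv-o['eef_pos'][:2]; print("r,h",v@R[:2,0],v@R[:2,1])
i,p,d=shot("wrist","w11")
i,p,d=shot("side","s11"); cv2.imwrite("pics/s11a.png",cv2.resize(p[170:260,280:400],None,fx=6,fy=6,interpolation=cv2.INTER_CUBIC))
E
```

```text
[543.73825108 118.93644273  44.3378063 ] -79.77506784023737 [ 2.02907498 -4.35591244  1.84787557] [-0.81208832  0.55436486  0.69745696  1.99323205 -0.50627497  0.76846851
 -1.20720289]
r,h 48.99214821485093 -22.829334478317236
```

View pics/w11.png

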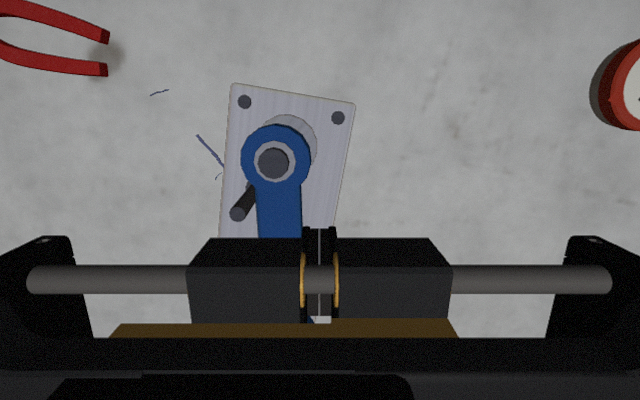

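View pics/s11a.png

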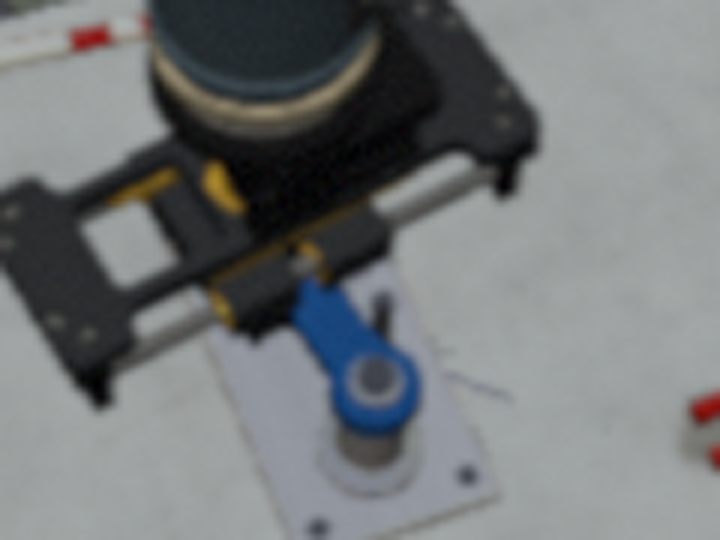

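Emit:
{"name": "move_arm", "arguments": {
  "rows": [
    {"dx": -1.1, "dy": -2.5, "dz": 0, "rx": 0, "ry": 0, "rz": 0.05},
    {"dx": -2, "dy": -5, "dz": 0, "rx": 0, "ry": 0, "rz": 0.1},
    {"dx": -2.7, "dy": -6.8, "dz": 0, "rx": 0, "ry": 0, "rz": 0.135},
    {"dx": -2.7, "dy": -6.8, "dz": 0, "rx": 0, "ry": 0, "rz": 0.135}
  ]
}}

```text
t: 14.45
eef_pos: [540.2, 124.4, 44.4]
orientation: [1.0, 0.022, 0.002, 0.0]
ft_force: [2.7, -4.6, -0.6]
finger_gap: 0.2
```

Emit:
{"name": "move_arm", "arguments": {
  "rows": [
    {"dx": 0, "dy": -0.8, "dz": 0, "rx": 0, "ry": 0, "rz": 0.015},
    {"dx": 0, "dy": -1.5, "dz": 0, "rx": 0, "ry": 0, "rz": 0.03},
    {"dx": 0, "dy": -1.5, "dz": 0, "rx": 0, "ry": 0, "rz": 0.03}
  ]
}}

```text
t: 14.82
eef_pos: [539.7, 125.1, 44.3]
orientation: [1.0, 0.007, 0.001, 0.001]
ft_force: [0.3, -4.8, 1.7]
finger_gap: 0.4
```

Emit:
{"name": "move_arm", "arguments": {
  "rows": [
    {"dx": 0, "dy": -1, "dz": 0, "rx": 0, "ry": 0, "rz": 0},
    {"dx": 0, "dy": -2, "dz": 0, "rx": 0, "ry": 0, "rz": 0},
    {"dx": 0, "dy": -2, "dz": 0, "rx": 0, "ry": 0, "rz": 0}
  ]
}}

```text
t: 15.2
eef_pos: [539.4, 126.5, 44.3]
orientation: [1.0, 0.008, 0.001, 0.001]
ft_force: [1.1, -4.1, 1.2]
finger_gap: 0.5
```

Emit:
{"name": "move_arm", "arguments": {
  "rows": [
    {"dx": 0, "dy": -1, "dz": 0, "rx": 0, "ry": 0, "rz": 0},
    {"dx": 0, "dy": -1.5, "dz": 0, "rx": 0, "ry": 0, "rz": 0},
    {"dx": 0, "dy": -1.5, "dz": 0, "rx": 0, "ry": 0, "rz": 0}
  ]
}}

```text
t: 15.58
eef_pos: [539.2, 127.2, 44.4]
orientation: [1.0, 0.008, 0.001, 0.001]
ft_force: [1.1, -4.7, 1.2]
finger_gap: 0.5
```

Emit:
{"name": "move_arm", "arguments": {
  "rows": [
    {"dx": 0, "dy": -1, "dz": 0, "rx": 0, "ry": 0, "rz": 0},
    {"dx": 0, "dy": -2, "dz": 0, "rx": 0, "ry": 0, "rz": 0},
    {"dx": 0, "dy": -2, "dz": 0, "rx": 0, "ry": 0, "rz": 0}
  ]
}}

```text
t: 15.95
eef_pos: [539.1, 127.4, 44.4]
orientation: [1.0, 0.007, 0.001, 0.002]
ft_force: [2.0, -6.2, 0.8]
finger_gap: 0.4
```

Emit:
{"name": "move_arm", "arguments": {
  "rows": [
    {"dx": 0, "dy": -1, "dz": 0, "rx": 0, "ry": 0, "rz": 0},
    {"dx": 0, "dy": -2, "dz": 0, "rx": 0, "ry": 0, "rz": 0},
    {"dx": 0, "dy": -2, "dz": 0, "rx": 0, "ry": 0, "rz": 0}
  ]
}}

```text
t: 16.32
eef_pos: [539.1, 127.4, 44.4]
orientation: [1.0, 0.007, 0.001, 0.003]
ft_force: [1.6, -6.8, 1.9]
finger_gap: 0.4
```

Emit:
{"name": "move_arm", "arguments": {
  "rows": [
    {"dx": 0, "dy": -3, "dz": 0, "rx": 0, "ry": 0, "rz": 0},
    {"dx": 0, "dy": -6, "dz": 0, "rx": 0, "ry": 0, "rz": 0},
    {"dx": 0, "dy": -6, "dz": 0, "rx": 0, "ry": 0, "rz": 0}
  ]
}}

```text
t: 16.7
eef_pos: [539.1, 127.3, 44.5]
orientation: [1.0, 0.006, 0.001, 0.007]
ft_force: [1.9, -14.4, 2.9]
finger_gap: 0.3
```

```bash
python3 - <<'E'
from h import *
o=bot.get_obs(); R=toolaxes(o); print(o['eef_pos'],np.degrees(np.arctan2(R[1,1],R[0,1])),o['ft_force'],o['joints'])
i,p,d=shot("wrist","w12")
i,p,d=shot("side","s12"); cv2.imwrite("pics/s12a.png",cv2.resize(p[160:260,280:400],None,fx=6,fy=6,interpolation=cv2.INTER_CUBIC))
E
```

```text
[539.09883077 127.30553349  44.46889161] -89.33221026737353 [  1.92397887 -14.35656103   2.93892445] [-0.87253619  0.56964333  0.75094351  1.99792488 -0.53028318  0.77990924
 -1.37037312]
```

View pics/w12.png

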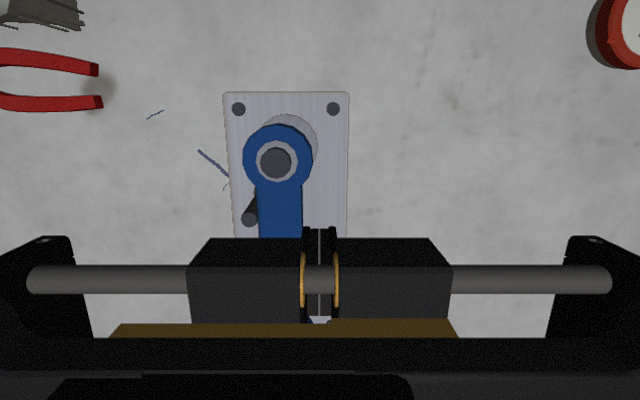

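The arm is on its stop: 14 N with no further motion, y steady at 127.3, bar parallel to the plate in the picture. Now backing off, lifting, and pre-winding the wrist for the knob.

Emit:
{"name": "move_arm", "arguments": {
  "rows": [
    {"dx": 0, "dy": 6, "dz": 0, "rx": 0, "ry": 0, "rz": 0},
    {"dx": 0, "dy": 12, "dz": 0, "rx": 0, "ry": 0, "rz": 0},
    {"dx": 0, "dy": 12, "dz": -30, "rx": 0, "ry": 0, "rz": 0},
    {"dx": 0, "dy": 12, "dz": -70, "rx": 0, "ry": 0, "rz": -0.15},
    {"dx": 0, "dy": 12, "dz": -105, "rx": 0, "ry": 0, "rz": -0.32},
    {"dx": -6, "dy": 6, "dz": -115, "rx": 0, "ry": 0, "rz": -0.49},
    {"dx": -13, "dy": -2, "dz": -115, "rx": 0, "ry": 0, "rz": -0.66},
    {"dx": -20, "dy": -10, "dz": -115, "rx": 0, "ry": 0, "rz": -0.83},
    {"dx": -27, "dy": -17, "dz": -115, "rx": 0, "ry": 0, "rz": -1.0},
    {"dx": -33, "dy": -21, "dz": -115, "rx": 0, "ry": 0, "rz": -1.17},
    {"dx": -34, "dy": -21, "dz": -115, "rx": 0, "ry": 0, "rz": -1.34},
    {"dx": -34, "dy": -21, "dz": -115, "rx": 0, "ry": 0, "rz": -1.5}
  ],
  "grip": 0.55
}}

```text
t: 18.3
eef_pos: [503.6, 150.8, 159.1]
orientation: [0.725, 0.689, -0.004, 0.004]
ft_force: [0.4, 0.5, 0.2]
finger_gap: 47.9
```

Emit:
{"name": "move_arm", "arguments": {
  "rows": [
    {"dx": 0, "dy": 0, "dz": 0, "rx": 0, "ry": 0, "rz": -0.15},
    {"dx": 0, "dy": 0, "dz": 0, "rx": 0, "ry": 0, "rz": -0.32},
    {"dx": 0, "dy": 0, "dz": 0, "rx": 0, "ry": 0, "rz": -0.49},
    {"dx": 0, "dy": 0, "dz": 0, "rx": 0, "ry": 0, "rz": -0.66},
    {"dx": 0, "dy": 0, "dz": 0, "rx": 0, "ry": 0, "rz": -0.83},
    {"dx": 0, "dy": 0, "dz": 0, "rx": 0, "ry": 0, "rz": -1.0},
    {"dx": 0, "dy": 0, "dz": 0, "rx": 0, "ry": 0, "rz": -1.17},
    {"dx": 0, "dy": 0, "dz": 0, "rx": 0, "ry": 0, "rz": -1.34},
    {"dx": 0, "dy": 0, "dz": 0, "rx": 0, "ry": 0, "rz": -1.5},
    {"dx": 0, "dy": 0, "dz": 0, "rx": 0, "ry": 0, "rz": -1.64},
    {"dx": 0, "dy": 0, "dz": 0, "rx": 0, "ry": 0, "rz": -1.64}
  ]
}}

```text
t: 19.68
eef_pos: [503.0, 151.8, 159.2]
orientation: [-0.009, 1.0, -0.005, -0.0]
ft_force: [0.1, -0.8, 0.7]
finger_gap: 48.1
```

```bash
python3 - <<'E'
from h import *
o=bot.get_obs(); R=toolaxes(o); print(o['t'],o['eef_pos'],np.degrees(np.arctan2(R[1,1],R[0,1])),o['ft_force'],o['ft_torque'],o['joints'])
i,p,d=shot("wrist","w13"); P=cloud(i,d); z=P[...,2]
k=(z>112)&(z<132)&(abs(P[...,0]-478)<35)&(abs(P[...,1]-149)<35); print(k.sum(),np.median(z[k]),cv2.minEnclosingCircle(P[k][:,:2].astype(np.float32)),P[k].mean(0))
E
```

```text
19.675 [503.03864406 151.75640344 159.19592587] 90.9915450680539 [ 0.06100362 -0.81930675  0.70938324] [ 0.0606929  -0.02816875 -0.03374794] [-0.5503879   0.27180678  0.20615057  1.94341674 -0.05623315  0.93626438
  1.27003747]
1355 118.73697465689528 ((477.7710266113281, 149.20079040527344), 15.82823657989502) [476.70624564 149.06901149 118.48483059]
```

View pics/w13.png

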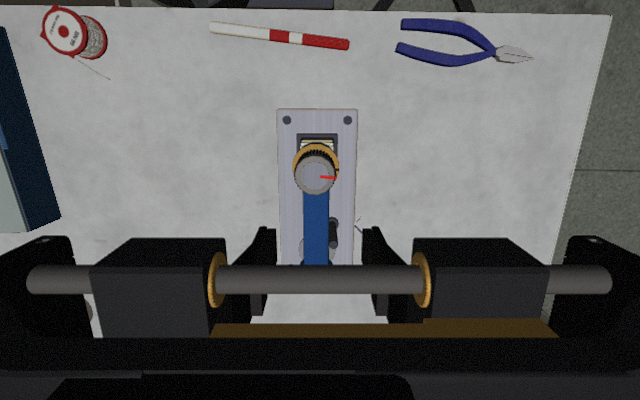

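```bash
python3 - <<'E'
from h import *
p=cv2.imread("pics/w13.png"); i=dict(np.load("pics/w13i.npz")); d=np.load("pics/w13.npy"); P=cloud(i,d); z=P[...,2]
hsv=cv2.cvtColor(p,cv2.COLOR_BGR2HSV)
k=(z>114)&(z<124)&(abs(P[...,0]-478)<35)&(abs(P[...,1]-149)<35); 
print("top",np.percentile(z[k],[5,25,50,75,95]))
ys,xs=np.nonzero(k); W=np.array([pix2w(i,x,y,118.4) for x,y in zip(xs,ys)]); print(cv2.minEnclosingCircle(W[:,:2].astype(np.float32)),W.mean(0))
g=(hsv[...,0]>12)&(hsv[...,0]<30)&(hsv[...,1]>110)&(abs(P[...,0]-478)<30)&(abs(P[...,1]-149)<30)&(z>60)
print("collar",g.sum(),np.percentile(z[g],[5,25,50,75,95]),P[g].min(0),P[g].max(0))
r=((hsv[...,0]<8)|(hsv[...,0]>172))&(hsv[...,1]>120)&k; print("red",P[r].mean(0) ,r.sum())
c=P[r].mean(0)-np.array([477.8,149.2,0]); print(np.degrees(np.arctan2(c[1],c[0])))
cv2.imwrite("pics/w13a.png",cv2.resize(p[130:200,280:360],None,fx=8,fy=8,interpolation=cv2.INTER_CUBIC))
R=toolaxes(bot.get_obs()); print(R)
E
```

```text
top [115.82108877 118.20579115 118.76719874 119.29341676 120.01101695]
((477.01739501953125, 149.43699645996094), 15.741721153259277) [476.90729789 149.05332408 118.4       ]
collar 4608 [ 88.44696424 275.5321614  278.01670142 279.9320082  294.06378584] [458.89035471 119.00435015  86.31405129] [507.70550015 178.9860447  299.3108629 ]
red [478.73028803 159.40369151 118.87118986] 53
84.79064769376896
[[-9.99869747e-01 -1.61393369e-02  1.08439896e-04]
 [-1.61395766e-02  9.99813053e-01 -1.06476743e-02]
 [ 6.34267795e-05 -1.06480376e-02 -9.99943306e-01]]
```

View pics/w13a.png

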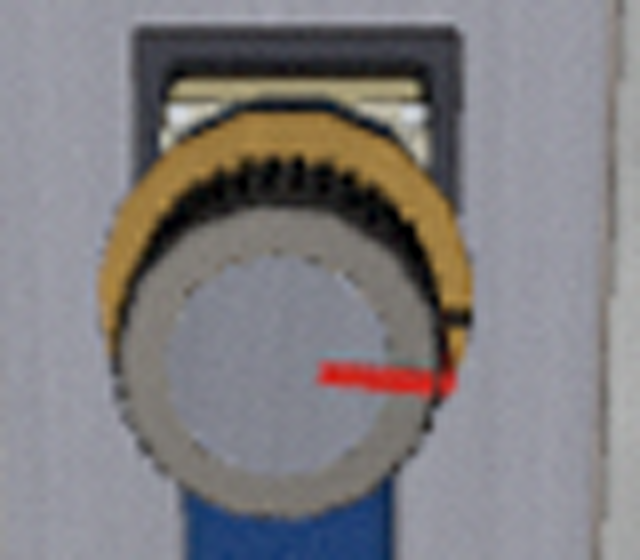

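The wrist view shows the knob at pixel (315,175), red line pointing right, and a black mark on the brass collar lined up with it. That gives me a direct visual slip gauge. Next: refine the fingertip height and move above the knob.

```bash
python3 - <<'E'
from h import *
p=cv2.imread("pics/w10.png").max(2).astype(float); i=dict(np.load("pics/w10i.npz")); d=np.load("pics/w10.npy"); P=cloud(i,d)
c=np.array([600.81,94.37,104.88]); a=np.radians(-16.889); R=np.array([[-np.sin(a),np.cos(a),0],[np.cos(a),np.sin(a),0],[0,0,-1.]]).T
K=i["mtx"];T=i["camera_from_world"];cam=-T[:3,:3].T@T[:3,3]
for u in range(305,334,2):
    col=p[218:240,u]; t=(col[:4].mean()+col[-4:].mean())/2; j=np.argmax(col<t); e=218+j-1+(col[j-1]-t)/(col[j-1]-col[j])
    F=[(P[v,u]-c)@R for v in range(236,250)]; x=np.median([f[0] for f in F])
    dr=(T[:3,:3].T@np.linalg.solve(K,[u,e,1]))@R; o=(cam-c)@R; s=(x-o[0])/dr[0]; q=o+s*dr; print(u,round(e,2),np.round(q,1))
E
```

```text
305 225.86 [ 12.8  -7.6 -21.2]
307 225.75 [ 12.9  -6.5 -21.2]
309 226.32 [ 11.5  -5.5 -18.7]
311 228.23 [ 11.5  -4.3 -21.4]
313 228.14 [ 11.4  -3.2 -21.1]
315 228.13 [ 11.4  -2.1 -21. ]
317 228.16 [ 11.4  -1.  -20.9]
319 228.32 [ 11.4   0.1 -21.2]
321 228.23 [ 11.2   1.2 -20.6]
323 228.13 [ 11.4   2.3 -21. ]
325 228.14 [ 11.4   3.4 -20.9]
327 228.26 [ 11.4   4.5 -21.3]
329 226.12 [ 12.8   5.6 -21.5]
331 225.73 [ 12.9   6.7 -21.3]
333 225.99 [ 12.9   7.8 -21.7]
```

Emit:
{"name": "move_arm", "arguments": {
  "rows": [
    {"dx": 5, "dy": -0.4, "dz": 8, "rx": -0.003, "ry": 0, "rz": -0.12},
    {"dx": 13, "dy": -1.2, "dz": 22, "rx": -0.006, "ry": 0, "rz": -0.28},
    {"dx": 21, "dy": -1.9, "dz": 36, "rx": -0.01, "ry": 0, "rz": -0.42},
    {"dx": 24.8, "dy": -2.2, "dz": 44, "rx": -0.01, "ry": 0, "rz": -0.5},
    {"dx": 24.8, "dy": -2.2, "dz": 44, "rx": -0.01, "ry": 0, "rz": -0.5},
    {"dx": 24.8, "dy": -2.2, "dz": 44, "rx": -0.01, "ry": 0, "rz": -0.5}
  ]
}}

```text
t: 20.48
eef_pos: [478.8, 148.8, 115.6]
orientation: [-0.254, 0.967, -0.0, -0.001]
ft_force: [0.4, 0.1, -0.3]
finger_gap: 47.7
```

```bash
python3 - <<'E'
from h import *
o=bot.get_obs(); R=toolaxes(o); print(o['t'],o['eef_pos'],np.degrees(np.arctan2(R[1,1],R[0,1])),R[:,2],o['ft_force'],o['ft_torque'],o['joints'],o['finger_gap'])
i,p,d=shot("wrist","w14"); cv2.imwrite("pics/w14a.png",cv2.resize(p[150:280,240:400],None,fx=5,fy=4.5,interpolation=cv2.INTER_CUBIC))
E
```

```text
20.475 [478.80447018 148.83471661 115.62206035] 119.47541296789132 [-1.83914745e-03 -6.27775508e-04 -9.99998112e-01] [ 0.37606307  0.14341106 -0.30932998] [ 0.01926348  0.02259361 -0.02204762] [-0.47395687  0.28881518  0.10593598  2.03490085 -0.04124881  0.82177463
  1.74101627] 47.69980833123841
```

View pics/w14a.png

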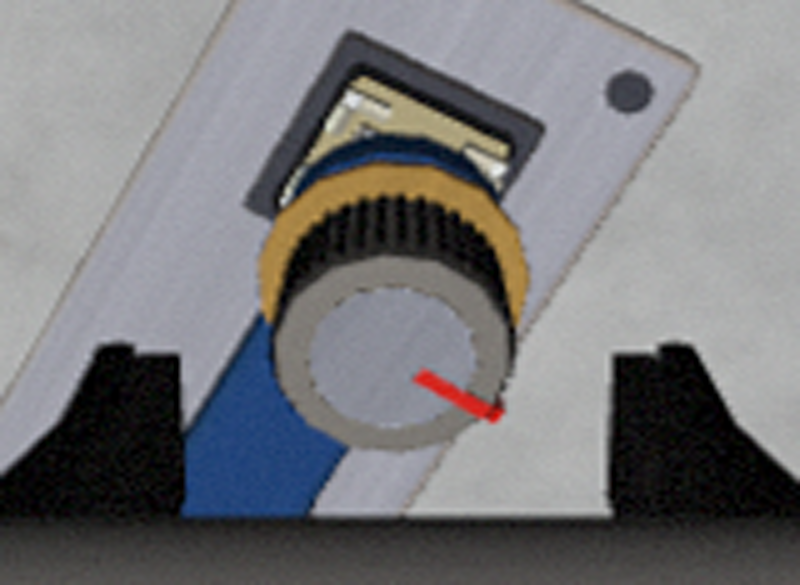

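```bash
python3 - <<'E'
from h import *
i=dict(np.load("pics/w14i.npz")); d=np.load("pics/w14.npy"); P=cloud(i,d); z=P[...,2]
c=np.array([478.80447018,148.83471661,115.62]); a=np.radians(119.475)
k=(z>116.5)&(z<121)&(abs(P[...,0]-478)<20)&(abs(P[...,1]-149)<20); ys,xs=np.nonzero(k)
W=np.array([pix2w(i,x,y,118.6) for x,y in zip(xs,ys)])[:,:2]; cc,r=cv2.minEnclosingCircle(W.astype(np.float32)); m=W.mean(0); print(cc,r,m,np.median(z[k]))
tx=np.array([np.sin(a),-np.cos(a)]); ty=np.array([np.cos(a),np.sin(a)])
tx=np.array([np.cos(a+np.pi/2),np.sin(a+np.pi/2)])
for q in (np.array(cc),m): print((q-c[:2])@tx,(q-c[:2])@ty)
E
```

```text
(477.04400634765625, 149.4048614501953) 15.57637882232666 [477.23517231 148.59212265] 118.79748631479163
1.2520716273128498 1.3625764873466677
1.4855512328603722 0.560968074141088
```

Knob is aligned with the fingers in both axes within the camera offset. Descending around it and gripping lightly.

Emit:
{"name": "move_arm", "arguments": {
  "rows": [
    {"dx": 0, "dy": 0, "dz": 10, "rx": 0, "ry": 0, "rz": 0},
    {"dx": 0, "dy": 0, "dz": 25, "rx": 0, "ry": 0, "rz": 0},
    {"dx": 0, "dy": 0, "dz": 37, "rx": 0, "ry": 0, "rz": 0},
    {"dx": 0, "dy": 0, "dz": 43, "rx": 0, "ry": 0, "rz": 0},
    {"dx": 0, "dy": 0, "dz": 43.8, "rx": 0, "ry": 0, "rz": 0},
    {"dx": 0, "dy": 0, "dz": 43.8, "rx": 0, "ry": 0, "rz": 0}
  ]
}}

```text
t: 21.28
eef_pos: [479.1, 148.8, 72.0]
orientation: [-0.255, 0.967, -0.0, -0.001]
ft_force: [0.2, 0.2, 0.2]
finger_gap: 47.9
```

Emit:
{"name": "move_arm", "arguments": {
  "rows": [
    {"dx": 0, "dy": 0, "dz": 0, "rx": 0, "ry": 0, "rz": 0},
    {"dx": 0, "dy": 0, "dz": 0, "rx": 0, "ry": 0, "rz": 0},
    {"dx": 0, "dy": 0, "dz": 0, "rx": 0, "ry": 0, "rz": 0},
    {"dx": 0, "dy": 0, "dz": 0, "rx": 0, "ry": 0, "rz": 0}
  ],
  "grip": 0.2,
  "squeeze": 13
}}

```text
t: 21.78
eef_pos: [479.3, 148.7, 72.3]
orientation: [-0.254, 0.967, -0.0, -0.0]
ft_force: [-0.0, -0.4, 1.4]
finger_gap: 30.0
```

```bash
cat >> h.py <<'E'
def st():
    o=bot.get_obs(); R=toolaxes(o); a=np.degrees(np.arctan2(R[1,1],R[0,1]))
    print(f"t {o['t']:.2f} pos {np.round(o['eef_pos'],2)} yaw {a:.2f} tilt {np.round(R[:2,2],4)} F {np.round(o['ft_force'],1)} T {np.round(o['ft_torque'],3)} gap {o['finger_gap']:.2f} j7 {o['joints'][6]:.2f}"); return o,R
E
python3 - <<'E'
from h import *
st()
i,p,d=shot("wrist","w15"); cv2.imwrite("pics/w15a.png",cv2.resize(p[190:280,270:370],None,fx=7,fy=6,interpolation=cv2.INTER_CUBIC))
E
```

```text
t 21.77 pos [479.33 148.72  72.25] yaw 119.48 tilt [-0.0007 -0.0005] F [-0.  -0.4  1.4] T [-0.036  0.024 -0.01 ] gap 29.99 j7 1.75
```

View pics/w15a.png

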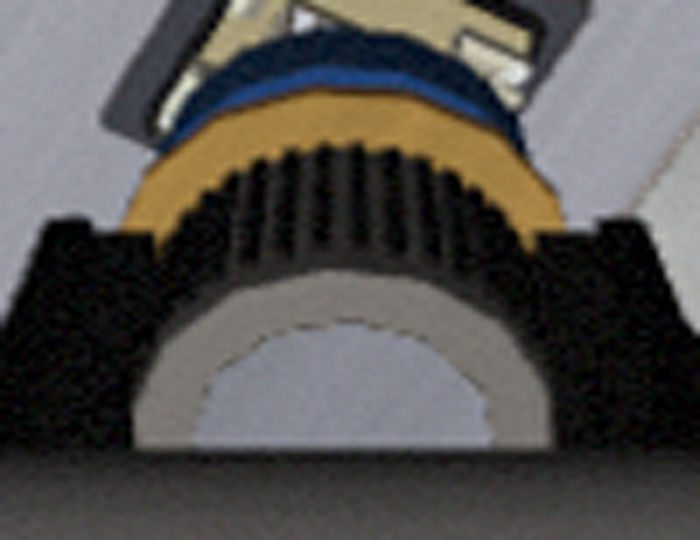

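Gripped at a gap of 30.0 mm. Starting to turn clockwise with feed of 2.55 mm/rad.

Emit:
{"name": "move_arm", "arguments": {
  "rows": [
    {"dx": 0, "dy": 0, "dz": 0.2, "rx": 0, "ry": 0, "rz": 0.08},
    {"dx": 0, "dy": 0, "dz": 0.4, "rx": 0, "ry": 0, "rz": 0.16},
    {"dx": 0, "dy": 0, "dz": 0.6, "rx": 0, "ry": 0, "rz": 0.24},
    {"dx": 0, "dy": 0, "dz": 0.8, "rx": 0, "ry": 0, "rz": 0.32},
    {"dx": 0, "dy": 0, "dz": 1, "rx": 0, "ry": 0, "rz": 0.4}
  ]
}}

```text
t: 22.45
eef_pos: [479.6, 148.1, 71.3]
orientation: [-0.056, 0.998, -0.001, -0.0]
ft_force: [0.5, -2.1, 0.6]
finger_gap: 29.5
```

```bash
python3 - <<'E'
from h import *
st()
E
```

```text
t 22.45 pos [479.59 148.06  71.29] yaw 96.42 tilt [-0.0003 -0.0013] F [ 0.5 -2.1  0.6] T [-0.4   -0.152  0.101] gap 29.48 j7 1.40
```

Emit:
{"name": "move_arm", "arguments": {
  "rows": [
    {"dx": 0, "dy": 0, "dz": 0.2, "rx": 0, "ry": 0, "rz": 0.08},
    {"dx": 0, "dy": 0, "dz": 0.4, "rx": 0, "ry": 0, "rz": 0.16},
    {"dx": 0, "dy": 0, "dz": 0.6, "rx": 0, "ry": 0, "rz": 0.24}
  ]
}}

```text
t: 22.82
eef_pos: [479.6, 147.5, 70.7]
orientation: [0.065, 0.998, -0.001, -0.0]
ft_force: [0.2, -2.3, 1.0]
finger_gap: 29.5
```

```bash
python3 - <<'E'
from h import *
st()
E
```

```text
t 22.82 pos [479.63 147.51  70.68] yaw 82.52 tilt [-0.0003 -0.002 ] F [ 0.2 -2.3  1. ] T [-0.322 -0.047  0.031] gap 29.48 j7 1.19
```

The TCP drift shows the knob axis sits about 1.9 mm along +tool x from the TCP, so I'll rotate about that point.

Emit:
{"name": "move_arm", "arguments": {
  "rows": [
    {"dx": 0, "dy": -0.2, "dz": 0.25, "rx": 0, "ry": 0, "rz": 0.1},
    {"dx": 0, "dy": -0.4, "dz": 0.5, "rx": 0, "ry": 0, "rz": 0.2},
    {"dx": 0.1, "dy": -0.55, "dz": 0.75, "rx": 0, "ry": 0, "rz": 0.3},
    {"dx": 0.15, "dy": -0.75, "dz": 1.0, "rx": 0, "ry": 0, "rz": 0.4},
    {"dx": 0.2, "dy": -0.9, "dz": 1.25, "rx": 0, "ry": 0, "rz": 0.5},
    {"dx": 0.3, "dy": -1.05, "dz": 1.5, "rx": 0, "ry": 0, "rz": 0.6}
  ]
}}

```text
t: 23.58
eef_pos: [479.2, 146.4, 69.2]
orientation: [0.359, 0.933, -0.001, 0.0]
ft_force: [-0.3, -1.1, -0.3]
finger_gap: 29.9
```

```bash
python3 - <<'E'
from h import *
st()
for n in range(2): vision.capture("top"); st()
E
```

```text
t 23.57 pos [479.17 146.35  69.16] yaw 47.97 tilt [-0.0003 -0.0022] F [-0.3 -1.1 -0.3] T [-0.187 -0.014  0.089] gap 29.93 j7 0.67
t 23.62 pos [479.14 146.38  69.1 ] yaw 47.85 tilt [-0.0003 -0.0024] F [ 0.1 -0.9  0.5] T [-0.179 -0.055  0.059] gap 29.19 j7 0.67
t 23.68 pos [479.19 146.41  69.17] yaw 48.15 tilt [-0.0003 -0.0024] F [ 0.7 -0.3  0.8] T [-0.216 -0.067 -0.082] gap 29.48 j7 0.67
```

Torque readings are too noisy to show slip (±0.07 N m), so I'll rely on the marks. Releasing and turning the wrist so that the red line and collar mark come into view while I grip.

Emit:
{"name": "move_arm", "arguments": {
  "rows": [
    {"dx": 0, "dy": 0, "dz": 0, "rx": 0, "ry": 0, "rz": 0},
    {"dx": 0, "dy": 0, "dz": 0, "rx": 0, "ry": 0, "rz": 0},
    {"dx": 1, "dy": 0, "dz": 0, "rx": 0, "ry": 0, "rz": 0.1},
    {"dx": 1.9, "dy": 0, "dz": 0, "rx": 0, "ry": 0, "rz": 0.25},
    {"dx": 1.9, "dy": 0, "dz": 0, "rx": 0, "ry": 0, "rz": 0.42},
    {"dx": 1.9, "dy": 0, "dz": 0, "rx": 0, "ry": 0, "rz": 0.59},
    {"dx": 1.9, "dy": 0, "dz": 0, "rx": 0, "ry": 0, "rz": 0.76},
    {"dx": 1.9, "dy": 0, "dz": 0, "rx": 0, "ry": 0, "rz": 0.93},
    {"dx": 1.9, "dy": 0, "dz": 0, "rx": 0, "ry": 0, "rz": 1.1},
    {"dx": 1.9, "dy": 0, "dz": 0, "rx": 0, "ry": 0, "rz": 1.24},
    {"dx": 1.9, "dy": 0, "dz": 0, "rx": 0, "ry": 0, "rz": 1.3},
    {"dx": 1.9, "dy": 0, "dz": 0, "rx": 0, "ry": 0, "rz": 1.3}
  ],
  "grip": 0.5
}}

```text
t: 25.18
eef_pos: [477.7, 147.9, 69.0]
orientation: [0.849, 0.528, -0.001, 0.001]
ft_force: [-1.1, 0.2, -0.6]
finger_gap: 43.9
```

```bash
python3 - <<'E'
from h import *
st()
i,p,d=shot("wrist","w16"); cv2.imwrite("pics/w16a.png",cv2.resize(p[190:280,260:380],None,fx=6,fy=6,interpolation=cv2.INTER_CUBIC))
P=cloud(i,d);z=P[...,2]; k=(z>105)&(z<121)&(abs(P[...,0]-478)<20)&(abs(P[...,1]-149)<20); print(np.percentile(z[k],[25,50,75]))
E
```

```text
t 25.18 pos [477.67 147.87  69.05] yaw -26.25 tilt [-0.0004 -0.0025] F [-1.1  0.2 -0.6] T [-0.042  0.089 -0.026] gap 43.86 j7 -0.42
[111.99358508 115.08137495 115.86200315]
```

View pics/w16a.png

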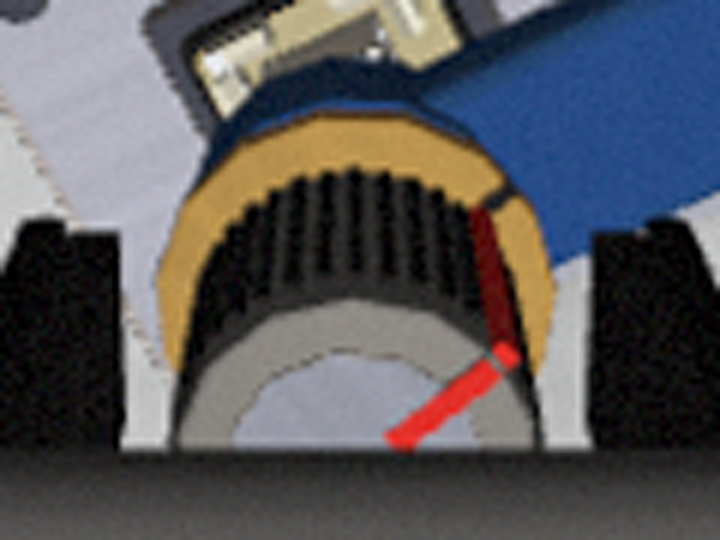

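The red stripe runs down the knob and meets the collar mark, at zoomed (480,210) and (500,195). They are aligned, so no slip yet, and both will stay visible while gripping.

Emit:
{"name": "move_arm", "arguments": {
  "rows": [
    {"dx": 0, "dy": 0, "dz": 0, "rx": 0, "ry": 0, "rz": 0},
    {"dx": 0, "dy": 0, "dz": 0, "rx": 0, "ry": 0, "rz": 0},
    {"dx": 0, "dy": 0, "dz": 0, "rx": 0, "ry": 0, "rz": 0},
    {"dx": 0, "dy": 0, "dz": 0.2, "rx": 0, "ry": 0, "rz": 0.08},
    {"dx": 0, "dy": 0, "dz": 0.4, "rx": 0, "ry": 0, "rz": 0.16},
    {"dx": 0, "dy": 0, "dz": 0.6, "rx": 0, "ry": 0, "rz": 0.24},
    {"dx": 0, "dy": 0, "dz": 0.75, "rx": 0, "ry": 0, "rz": 0.3}
  ],
  "grip": 0.2,
  "squeeze": 13
}}

```text
t: 26.1
eef_pos: [477.8, 147.8, 68.5]
orientation: [0.919, 0.395, -0.001, 0.001]
ft_force: [0.0, 0.0, 1.3]
finger_gap: 29.6
```

```bash
python3 - <<'E'
from h import *
st()
i,p,d=shot("wrist","w17"); cv2.imwrite("pics/w17a.png",cv2.resize(p[190:280,260:380],None,fx=6,fy=6,interpolation=cv2.INTER_CUBIC))
E
```

```text
t 26.10 pos [477.8  147.79  68.46] yaw -43.51 tilt [-0.0003 -0.0024] F [0.  0.  1.3] T [-0.127  0.197  0.131] gap 29.64 j7 -0.66
```

View pics/w17a.png

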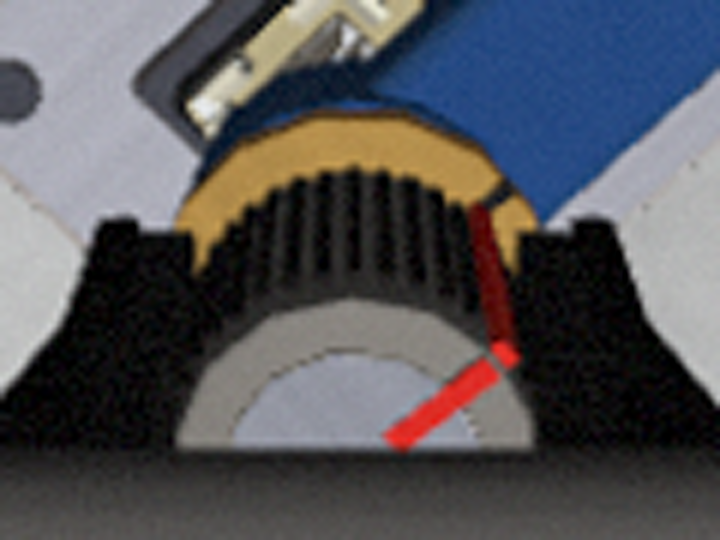

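Aligned, no slip yet, and the grip holds. The total turned is about 89°.

Emit:
{"name": "move_arm", "arguments": {
  "rows": [
    {"dx": 0, "dy": 0, "dz": 0.2, "rx": 0, "ry": 0, "rz": 0.08},
    {"dx": 0, "dy": 0, "dz": 0.4, "rx": 0, "ry": 0, "rz": 0.16},
    {"dx": 0, "dy": 0, "dz": 0.65, "rx": 0, "ry": 0, "rz": 0.25}
  ]
}}

```text
t: 26.52
eef_pos: [477.8, 147.7, 67.9]
orientation: [0.961, 0.276, -0.0, 0.001]
ft_force: [0.3, -0.3, 1.6]
finger_gap: 29.5
```

```bash
python3 - <<'E'
from h import *
st()
i,p,d=shot("wrist","w18"); cv2.imwrite("pics/w18a.png",cv2.resize(p[190:280,260:380],None,fx=6,fy=6,interpolation=cv2.INTER_CUBIC))
E
```

```text
t 26.52 pos [477.84 147.75  67.9 ] yaw -57.98 tilt [-0.0003 -0.0025] F [ 0.3 -0.3  1.6] T [-0.185  0.247  0.1  ] gap 29.54 j7 -0.86
```

View pics/w18a.png

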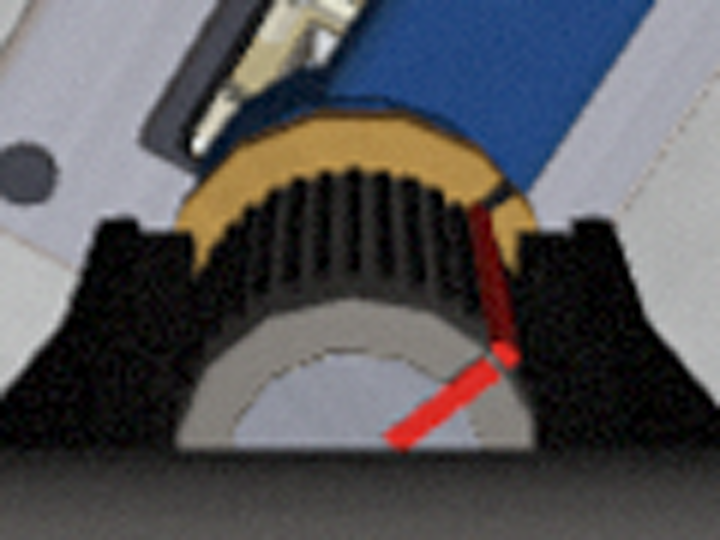

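Emit:
{"name": "move_arm", "arguments": {
  "rows": [
    {"dx": 0, "dy": 0, "dz": 0.2, "rx": 0, "ry": 0, "rz": 0.08},
    {"dx": 0, "dy": 0, "dz": 0.4, "rx": 0, "ry": 0, "rz": 0.16},
    {"dx": 0, "dy": 0, "dz": 0.65, "rx": 0, "ry": 0, "rz": 0.25}
  ]
}}

```text
t: 26.95
eef_pos: [477.9, 147.7, 67.4]
orientation: [0.988, 0.153, -0.0, 0.001]
ft_force: [-1.1, -0.5, 2.6]
finger_gap: 29.6
```

```bash
python3 - <<'E'
from h import *
st()
i,p,d=shot("wrist","w19"); cv2.imwrite("pics/w19a.png",cv2.resize(p[190:280,260:380],None,fx=6,fy=6,interpolation=cv2.INTER_CUBIC))
E
```

```text
t 26.95 pos [477.91 147.72  67.38] yaw -72.44 tilt [-0.0004 -0.0026] F [-1.1 -0.5  2.6] T [-0.172  0.319  0.133] gap 29.60 j7 -1.06
```

View pics/w19a.png

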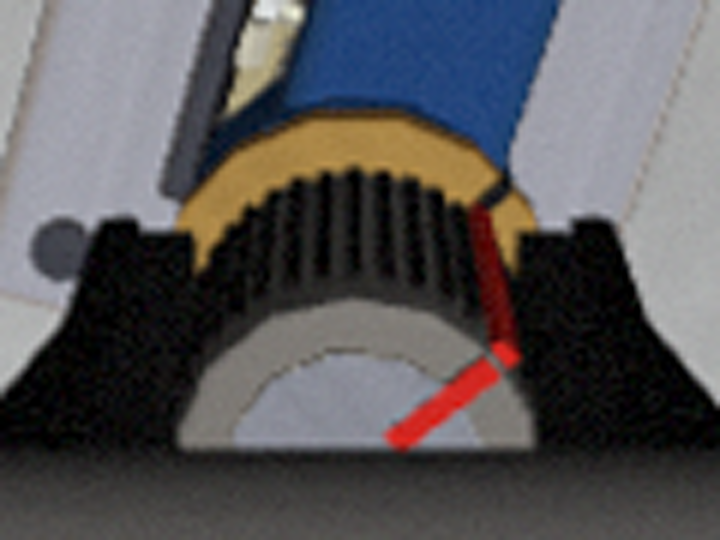

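Emit:
{"name": "move_arm", "arguments": {
  "rows": [
    {"dx": 0, "dy": 0, "dz": 0.2, "rx": 0, "ry": 0, "rz": 0.08},
    {"dx": 0, "dy": 0, "dz": 0.4, "rx": 0, "ry": 0, "rz": 0.16},
    {"dx": 0, "dy": 0, "dz": 0.5, "rx": 0, "ry": 0, "rz": 0.2}
  ]
}}

```text
t: 27.38
eef_pos: [478.0, 147.6, 67.1]
orientation: [0.999, 0.053, -0.0, 0.001]
ft_force: [-1.3, -0.3, 4.5]
finger_gap: 29.9
```

```bash
cat >> h.py <<'E'
def markangle(p,i,zc,K):
    # dark pixels on brass annulus at height zc (collar top), radius 16.5-19
    out=[]
    g=p.astype(int)
    for ang in np.arange(-180,180,1.0):
        v=[]
        for r in (17.2,17.8,18.4,19.0):
            u=w2pix(i,[K[0]+r*np.cos(np.radians(ang)),K[1]+r*np.sin(np.radians(ang)),zc]); v.append(cv2.getRectSubPix(p,(1,1),(float(u[0]),float(u[1])))[0,0].astype(int))
        out.append((ang,np.mean([x[2]-x[0] for x in v]),np.mean(v)))
    return np.array(out)
E
python3 - <<'E'
from h import *
st()
i,p,d=shot("wrist","w20"); cv2.imwrite("pics/w20a.png",cv2.resize(p[190:280,260:380],None,fx=6,fy=6,interpolation=cv2.INTER_CUBIC))
E
```

```text
t 27.38 pos [477.98 147.65  67.13] yaw -83.93 tilt [-0.0007 -0.0028] F [-1.3 -0.3  4.5] T [-0.124  0.462  0.171] gap 29.90 j7 -1.21
```

View pics/w20a.png

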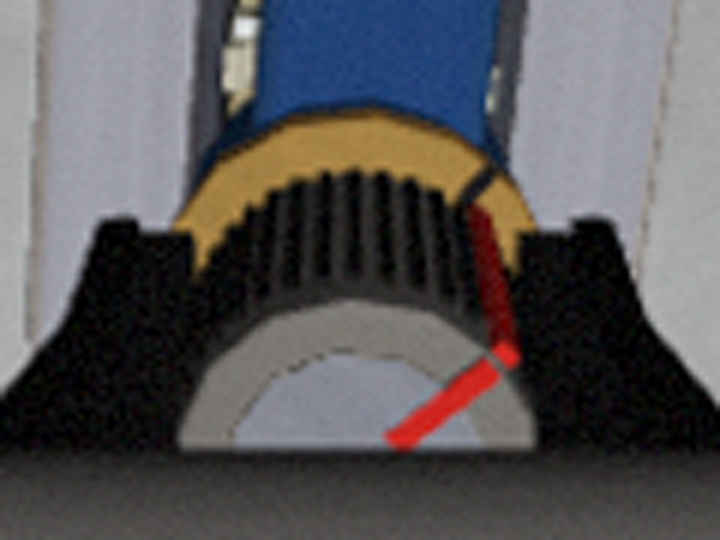

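The collar mark now lags: zoomed (478,188) against (497,195) before, and Fz has risen to 4.5 N, so the clutch has begun to slip. Quantifying that now.

```bash
python3 - <<'E'
from h import *
data={"w17":(88.6,-43.51),"w18":(103.1,-57.98),"w19":(117.5,-72.44),"w20":(129,-83.93)}
for n,(tot,yaw) in data.items():
    p=cv2.imread(f"pics/{n}.png"); i=dict(np.load(f"pics/{n}i.npz")); zc=88.3-min(tot,120)*16/360
    # knob centre from gold outline: use circle centre K_cam = TCP + camera offset along tool axes (1.5,0.6)
    a=np.radians(yaw); ty=np.array([np.cos(a),np.sin(a)]); tx=np.array([-np.sin(a),np.cos(a)])
    K=np.array([477.8,147.75])+1.9*tx*0.0
    # find offset by gold mask fit
    hsv=cv2.cvtColor(p,cv2.COLOR_BGR2HSV); g=((hsv[...,0]>12)&(hsv[...,0]<30)&(hsv[...,1]>90)).astype(np.uint8); g[:205]=0; g[235:]=0; g[:,:285]=0; g[:,352:]=0
    pts=[]
    for u in range(292,348):
        c=np.nonzero(g[:,u])[0]
        if len(c): pts.append(pix2w(i,u,c[0]-0.5,zc)[:2])
    pts=np.array(pts); A=np.c_[2*pts,np.ones(len(pts))]; s=np.linalg.lstsq(A,(pts**2).sum(1),rcond=None)[0]; r=np.sqrt(s[2]+s[0]**2+s[1]**2); K=s[:2]
    # fixed radius refine
    from scipy.optimize import least_squares
    K=least_squares(lambda k:np.hypot(*(pts-k).T)-19.5,K).x
    o=markangle(p,i,zc,K); ang=((o[:,0]-np.degrees(a)-90+180)%360-180) # relative to tool x, + ccw
    m=(abs(ang)<60); q=o[m]; aa=ang[m]; ix=np.argsort(aa); aa=aa[ix]; sat=q[ix,1]; br=q[ix,2]
    w=np.clip(np.median(br)*0.85-br,0,None); sel=(aa<0)&(aa>-60)
    lo=aa[sel][np.argmin(br[sel])]; nb=sel&(abs(aa-lo)<8)
    print(n,"r",round(r,1),"K off tool",np.round([(K-[477.8,147.75])@tx,(K-[477.8,147.75])@ty],1),"mark",round((aa[nb]*w[nb]).sum()/max(w[nb].sum(),1e-6),1), lo)
E
```

```text
w17 r 18.5 K off tool [ 1.6 -1. ] mark -50.8 -51.49000000000001
w18 r 18.3 K off tool [ 1.4 -1.3] mark -50.9 -51.02000000000001
w19 r 18.1 K off tool [ 1.2 -1.5] mark -50.0 -49.56
w20 r 17.8 K off tool [ 1.2 -1.8] mark -44.6 -45.06999999999999
```

Slip is about 6° now. I'll turn another 0.24 rad (14°) with a slight lift, aiming at about 20°.

Emit:
{"name": "move_arm", "arguments": {
  "rows": [
    {"dx": 0, "dy": 0, "dz": -0.1, "rx": 0, "ry": 0, "rz": 0.06},
    {"dx": 0, "dy": 0, "dz": -0.2, "rx": 0, "ry": 0, "rz": 0.12},
    {"dx": 0, "dy": 0, "dz": -0.2, "rx": 0, "ry": 0, "rz": 0.18},
    {"dx": 0, "dy": 0, "dz": -0.3, "rx": 0, "ry": 0, "rz": 0.24}
  ]
}}

```text
t: 27.92
eef_pos: [477.9, 147.6, 67.5]
orientation: [0.998, -0.067, -0.0, 0.001]
ft_force: [-1.1, -0.8, 2.6]
finger_gap: 29.8
```

```bash
python3 - <<'E'
from h import *
from scipy.optimize import least_squares
o,R=st()
i,p,d=shot("wrist","w21"); cv2.imwrite("pics/w21a.png",cv2.resize(p[190:280,260:380],None,fx=6,fy=6,interpolation=cv2.INTER_CUBIC))
a=np.arctan2(R[1,1],R[0,1]); zc=88.3-120*16/360
hsv=cv2.cvtColor(p,cv2.COLOR_BGR2HSV); g=((hsv[...,0]>12)&(hsv[...,0]<30)&(hsv[...,1]>90)).astype(np.uint8); g[:205]=0; g[235:]=0; g[:,:285]=0; g[:,352:]=0
pts=np.array([pix2w(i,u,np.nonzero(g[:,u])[0][0]-.5,zc)[:2] for u in range(292,348) if g[:,u].any()])
K=least_squares(lambda k:np.hypot(*(pts-k).T)-19.5,[477.8,147.75]).x
q=markangle(p,i,zc,K); aa=((q[:,0]-np.degrees(a)-90+180)%360-180); s=(aa<0)&(aa>-60); q=q[s];aa=aa[s]; lo=aa[np.argmin(q[:,2])]; w=np.clip(np.median(q[:,2])*.85-q[:,2],0,None)*(abs(aa-lo)<8); print(K,"mark",(aa*w).sum()/w.sum(),lo)
E
```

```text
t 27.93 pos [477.91 147.59  67.48] yaw -97.66 tilt [-0.0011 -0.0029] F [-1.1 -0.8  2.6] T [-0.128  0.331  0.129] gap 29.76 j7 -1.40
[478.62466988 149.25855571] mark -29.383422931397106 -30.339294894877355
```

View pics/w21a.png

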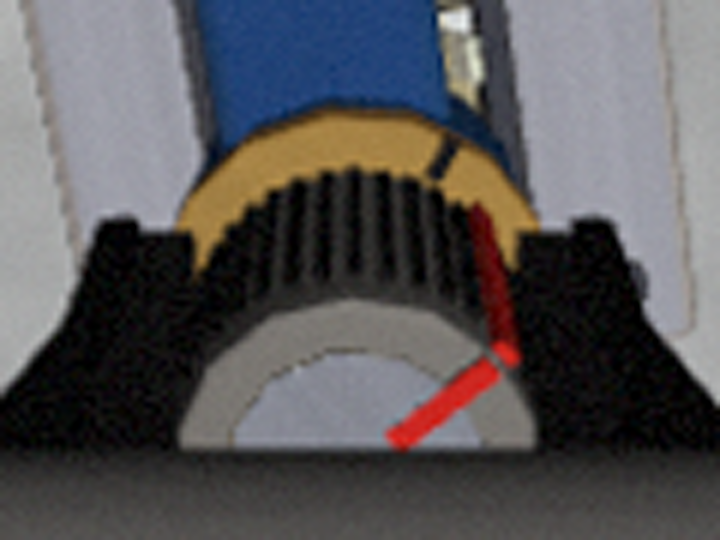

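Slip is about 21°, mid-window. Letting go now without further turning.

Emit:
{"name": "move_arm", "arguments": {
  "rows": [
    {"dx": 0, "dy": 0, "dz": 0, "rx": 0, "ry": 0, "rz": 0},
    {"dx": 0, "dy": 0, "dz": 0, "rx": 0, "ry": 0, "rz": 0},
    {"dx": 0, "dy": 0, "dz": 0, "rx": 0, "ry": 0, "rz": 0},
    {"dx": 0, "dy": 0, "dz": 0, "rx": 0, "ry": 0, "rz": 0}
  ],
  "grip": 0.5
}}

```text
t: 28.48
eef_pos: [477.9, 147.6, 67.4]
orientation: [0.998, -0.067, -0.0, 0.002]
ft_force: [-0.4, -0.9, 0.2]
finger_gap: 43.4
```

```bash
python3 - <<'E'
from h import *
from scipy.optimize import least_squares
o,R=st()
i,p,d=shot("wrist","w22"); cv2.imwrite("pics/w22a.png",cv2.resize(p[190:280,260:380],None,fx=6,fy=6,interpolation=cv2.INTER_CUBIC))
a=np.arctan2(R[1,1],R[0,1]); zc=88.3-120*16/360
hsv=cv2.cvtColor(p,cv2.COLOR_BGR2HSV); g=((hsv[...,0]>12)&(hsv[...,0]<30)&(hsv[...,1]>90)).astype(np.uint8); g[:205]=0; g[235:]=0; g[:,:285]=0; g[:,352:]=0
pts=np.array([pix2w(i,u,np.nonzero(g[:,u])[0][0]-.5,zc)[:2] for u in range(292,348) if g[:,u].any()])
K=least_squares(lambda k:np.hypot(*(pts-k).T)-19.5,[477.8,147.75]).x
q=markangle(p,i,zc,K); aa=((q[:,0]-np.degrees(a)-90+180)%360-180); s=(aa<0)&(aa>-60); q=q[s];aa=aa[s]; lo=aa[np.argmin(q[:,2])]; w=np.clip(np.median(q[:,2])*.85-q[:,2],0,None)*(abs(aa-lo)<8); print(K,"mark",(aa*w).sum()/w.sum(),lo)
E
```

```text
t 28.48 pos [477.93 147.6   67.41] yaw -97.72 tilt [-0.0011 -0.0031] F [-0.4 -0.9  0.2] T [-0.023  0.151 -0.061] gap 43.43 j7 -1.40
[478.62266177 149.17427868] mark -29.13415278611637 -29.277758656137337
```

View pics/w22a.png

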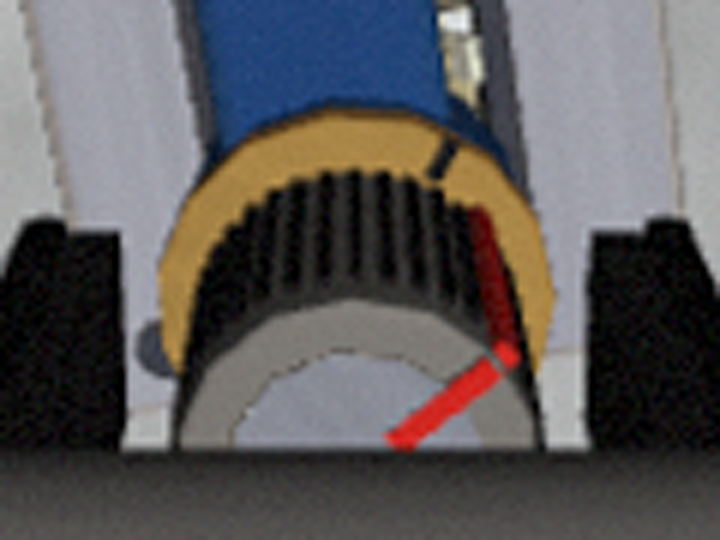

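No spring-back: the marks still show about 21–22°. Lifting clear straight up and doing a last check.

Emit:
{"name": "move_arm", "arguments": {
  "rows": [
    {"dx": 0, "dy": 0, "dz": -8, "rx": 0, "ry": 0, "rz": 0},
    {"dx": 0, "dy": 0, "dz": -25, "rx": 0, "ry": 0, "rz": 0},
    {"dx": 0, "dy": 0, "dz": -55, "rx": 0, "ry": 0, "rz": 0},
    {"dx": 0, "dy": 0, "dz": -85, "rx": 0, "ry": 0, "rz": 0},
    {"dx": -10, "dy": 0, "dz": -100, "rx": 0, "ry": 0, "rz": 0},
    {"dx": -25, "dy": 0, "dz": -100, "rx": 0, "ry": 0, "rz": 0},
    {"dx": -25, "dy": 0, "dz": -100, "rx": 0, "ry": 0, "rz": 0},
    {"dx": -25, "dy": 0, "dz": -100, "rx": 0, "ry": 0, "rz": 0}
  ]
}}

```text
t: 29.52
eef_pos: [453.8, 151.3, 167.9]
orientation: [0.998, -0.067, 0.0, 0.001]
ft_force: [-0.5, 0.1, 0.7]
finger_gap: 43.4
```

```bash
python3 - <<'E'
from h import *
o,R=st(); print(np.abs(o['joint_vel']).max())
i,p,d=shot("wrist","w23"); cv2.imwrite("pics/w23a.png",cv2.resize(p[110:260,220:420],None,fx=4,fy=4,interpolation=cv2.INTER_CUBIC))
P=cloud(i,d);z=P[...,2]
b=(p[...,0].astype(int)>p[...,2]+50)&(abs(z-72)<4)&(P[...,0]>500)&(P[...,0]<570); W=P[b]; v=cv2.fitLine(W[:,:2].astype(np.float32),cv2.DIST_L2,0,.01,.01).ravel(); print(len(W),"arm dir deg",np.degrees(np.arctan2(v[1],v[0])),"at",v[2:])
m=(z>9)&(z<15.5)&(P[...,0]>400)&(P[...,0]<640)&(P[...,1]>100)&(P[...,1]<200)
m=cv2.morphologyEx(m.astype(np.uint8),cv2.MORPH_OPEN,np.ones((3,3))); n,l,s,c=cv2.connectedComponentsWithStats(m); k=1+s[1:,4].argmax(); print("plate",cv2.minAreaRect(P[l==k][:,:2].astype(np.float32)))
k=(z>106)&(z<120)&(abs(P[...,0]-478)<25)&(abs(P[...,1]-149)<25); print("knob",np.median(z[k]),P[k].mean(0))
t,q,dd=shot("side","s23"); cv2.imwrite("pics/s23a.png",cv2.resize(q[130:270,260:420],None,fx=4.5,fy=4.2,interpolation=cv2.INTER_CUBIC))
E
```

```text
t 29.52 pos [453.83 151.35 167.93] yaw -97.72 tilt [-0.0001 -0.0027] F [-0.5  0.1  0.7] T [-0.01   0.176 -0.054] gap 43.43 j7 -1.63
0.014382857634893005
2294 arm dir deg 0.88375974 at [536.23895 149.76895]
plate ((528.7049560546875, 125.99713134765625), (189.91685485839844, 36.4327507019043), 1.0819340944290161)
knob 113.86717957781569 [479.38708477 149.28327686 113.54580626]
```

View pics/w23a.png

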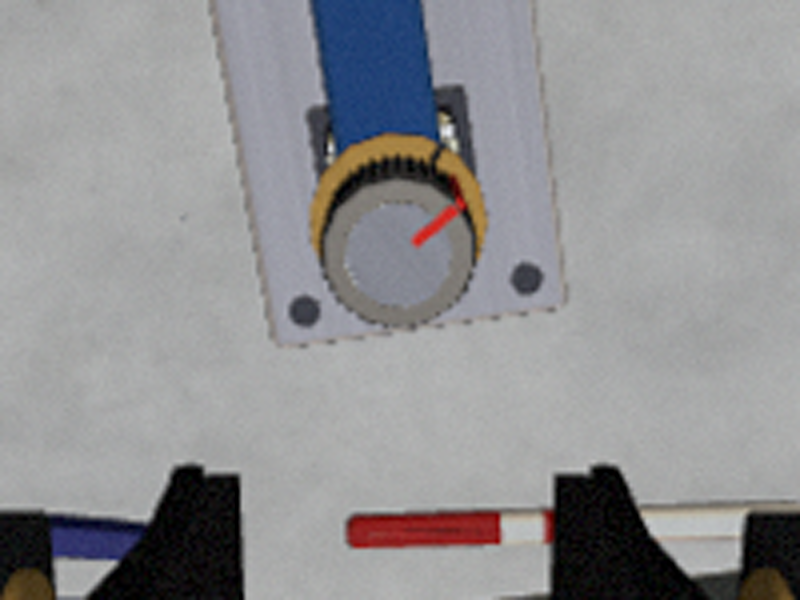

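View pics/s23a.png

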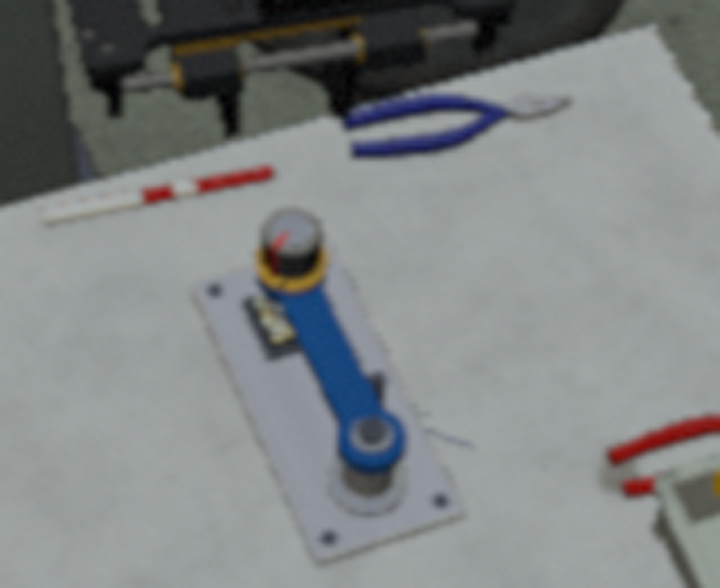

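The checks agree: the arm is parallel to the plate, the marks are about 21° apart, the other things have not moved and the gripper is clear. Handing in.

```bash
python3 - <<'E'
from rig import bot
print(bot.job_done())
E
```

```text
the job is handed in; nothing more can be done
None
```

I seated the heat sink in the nest, swung the blue arm to its stop, turned the knob clockwise to its first slip, let go and handed the job in at about 29.6 s. No verdict was reported.

**Last checks**
- **Heat sink:** its top read z = 45.4 mm (45 expected) and its centre was within about 0.6 mm of the chip before the arm covered it. It was not visible after that.
- **Arm:** in the last wrist view it lay at 0.9°, against 0.8–1.1° for the plate. When I pushed it home, 14 N moved it no further.
- **Clutch:** the red line and the collar mark were about 21–22° apart, before and after release, within the 6–40° window.
- **Bench and gripper:** in the last views the pliers, side cutters and marker lay where they were and the gripper was clear. The tin and reel were not re-checked, but I never moved near them.

**What disagreed or could not be measured**
- The real fingertips end about 20 mm short of the stated TCP. My first close passed above the heat sink without touching it, and I corrected for this from then on.
- The knob axis was about 1.9 mm off the TCP, so I allowed for it when turning and then re-centred the grip.
- Wrist torque was too noisy to show the slip, so I judged it from the marks.
- The foot force was not measured. I infer it from the clutch slipping, which the task puts at 20 to 30 N.

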